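# Turn a trolley wheel valve-up on its bench stand

### The job

Turn the trolley wheel on its bench stand until its valve stem is at the very top, straight above the axle and in line with the vertical, ready for the pump. Push it round by one spoke after another with the fingertips, gently: do not grip the wheel, and keep off its tyre and its valve stem. Leave the wheel at rest and the other things on the bench where they are.

Things in the scene. Friction and masses are not known exactly. Their poses are not given: they have to be found in the camera images.
- stand: Single-sided steel wheel stand, fixed to the bench. Origin: on the bench under the wheel's centre. x: level along the axle, from the upright to the wheel, pointing away from the robot and to its right (31 to 58 degrees right of ahead); y: level along the wheel's face; z up. Foot x -195 to 45 mm, y +-150 mm, 10 mm thick. Stub axle 172 mm above the bench; its nut ends at x = 47 mm.
- plate_top (a point): Middle of the top edge of the stand's upright plate, 194 mm above the bench (22 mm above the axle). The plate is 8 mm thick (stand x -62 to -54 mm), 270 mm wide, and screens the wheel's lower half on the side that faces the robot. On that side low gussets reach to stand x = -162 mm and a nut sticks out 12 mm at axle height.
- wheel: Grey 3-spoke trolley wheel with tyre, 286 mm across, 40 mm wide. Origin: its centre. x = axle (the stand's x); z points from axle to valve: up when done. Hub radius 24 mm (x -36 to 34), inside of rim radius 96 mm (rim x +-18), open between spokes. Turns endlessly both ways, steady drag 0.35 N m (6 N at 60 mm), stays where left. The valve starts within 28 degrees of straight down.
- spoke_a (a point): Point on the centre line of one spoke, 60 mm from the axle, in the wheel's mid-plane. Straight radial spoke from hub to rim, 60 degrees from the valve, turned from wheel z towards wheel -y. All three spokes are alike, 120 degrees apart, 16 mm thick round the wheel; along the axle they taper from x +-32 mm at the hub to +-16 mm at the rim (+-24 mm at this point).
- spoke_b (a point): Point on the centre line of the second spoke, 60 mm from the axle, in the wheel's mid-plane. This spoke is opposite the valve.
- spoke_c (a point): Point on the centre line of the third spoke, 60 mm from the axle, in the wheel's mid-plane. 60 degrees from the valve, from wheel z towards wheel +y.
- tyre: Black rubber tyre on the wheel, part of it: round section of 40 mm, from radius 103 to 143 mm. Origin and axes as the wheel's. Not to be pushed.
- valve: Brass valve stem with black cap, 11 mm thick at the cap, fixed in the rim in the wheel's mid-plane and pointing in towards the axle, from radius 96 to 56 mm along the wheel's z axis. Origin and axes as the wheel's. Not to be pushed.
- spool_big: Bystander: spool of copper wire standing on its flange, 90 mm across, 100 mm high, beside the stand's foot. Origin under its centre.
- spool_small: Bystander: spool of copper wire standing on its flange, 60 mm across, 75 mm high. Origin under its centre.
- tyre_lever: Bystander: flat steel tyre lever lying along its x, 230 mm long, 20 mm wide, under 20 mm high, beyond the wheel. Origin under its middle.
- spanner: Bystander: spanner lying along its x, 150 mm long, on the stand's foot between the gussets. Origin under its middle.
- gauge: Bystander: stick pressure gauge lying along its x, 160 mm long, 16 mm high, beyond the wheel. Origin under it.
- paste_jar: Bystander: white jar with grey lid, 76 mm across, 75 mm high, at the left. Origin under its centre.
- patch_tin: Bystander: flat green tin, 60 x 90 x 22 mm, before the stand's foot. Origin under its centre.

How it is judged:
By the outcome, as a careful person would: the job done as asked, in the order asked, and still so for the second after the job is handed in, with the robot touching nothing.
It also fails if it takes over 64 s, if anything falls off the work surface, if the arm or the gripper's body presses on something with over 40 N, if the wrist force passes 120 N, or if a joint passes its speed limit or range.

### The arm

A 6-joint arm with a two-finger parallel gripper is mounted at the origin on the work surface. World frame = base frame: x ahead of the robot, y to its left, z up, the work surface at z = 0. Lengths are in m, angles in rad, forces in N, time in s.
With the tool pointing down it reaches from about 0.35 to 0.8 m from the base axis. Payload 7.3 kg.
Tool frame: the origin (TCP) lies at the very end of the fingers, on their centre line; the grasp point (between the pads) lies 19 mm behind it; z points along the fingers, x is the direction in which the jaws open and shut, and the axes are right-handed (so a half turn about z gives the same grasp; the last joint's range is limited). The gripper opens to 85 mm and grips with 20 to 120 N. Pads are 22 mm wide; open, the fingers measure 114 mm over their backs; the gripper's body (76 mm by 85 mm) begins 54 mm behind the grasp point. The pads swing forward as they close: fully open they stand 13 mm farther back than shut.
Start: joints at [1.047, 0.342, 1.524, -0, 1.275, -0.146], TCP at [0.194, 0.488, 0.201] pointing down, gripper open.
Joint ranges: [-2.53, 2.53], [-0.77, 2.02], [0.04, 2.7], [-1, 4.14], [0.28, 2.66], [-3.11, 3.11]. Speed limits (rad/s): [2.57, 2.57, 3.14, 3.14, 3.14, 3.14].

### API

Orientations are given as a unit quaternion [w, x, y, z].
In Python, from workcell import env gives the robot as it stands.
- The arm moves only by the tool step_arm, never from a script. Its argument "rows" is a list of rows, each a list of 5 numbers: the shift along the tool's x, y, z in mm, then the turn about the tool's z in units of 5 degrees (1.0 is 5 degrees), then the finger opening in mm, from 0 to 85.4. In form: [[x, y, z, twist, fingers], ...]. A call has 1 to 20 rows; each row shifts and turns the pose as measured when the row begins, along the tool's axes as they then stand; what a row does not reach is not made up. A row lasts 1/8 s, in which the tool goes at most 62.5 mm and 10.7 degrees, less where a joint would pass 70% of its speed; a pose out of reach is approached as far as the arm can. A call is refused whole if a number of a shift passes 62.5 or a number of a turn 1, either way. A call with a gripper value outside its range is refused whole. The fingers move at their own pace and stop on an object; "newtons" is the grip in N (left out, the last holds). Time passes only in rows, so rows that do not move let the fingers close. It gives the time, the measured TCP pose, the force and the opening at its end, in the units of the state.
- env.get_state(): the state, without advancing time (a new reading comes with each control period).
- env.grab_frame(name): name is "scene" or "top" or "wrist"; returns the picture (384x512x3 uint8, red, green, blue); there is no depth.
- env.camera_model(name): a dict with "K" (3x3 intrinsics, pixels), "eye" and "rotation" of the camera in the world; the wrist camera has in their place "hand_eye" (4x4, takes a point from camera to tool coordinates, whose origin is the TCP and whose axes are the tool frame's). Camera axes: x right, y up, looking along -z (the intrinsics and any distortion apply to the point x, -y, -z); pixel columns grow to the right and rows downward; lengths in m; the calibration is good to about 2 mm. A picture is of the moment at which its call begins: read the wrist's pose just before it. camera_model takes no time and is no camera call.
- env.close_job(): hands the job in, once; it reports no verdict.
The state is a dict: "t": time; "joint_pos": joint angles; "dq": joint speeds; "joint_efforts": joint torques, N m; "position": TCP position; "ee_rot": TCP orientation; "ft_force": force on the tool from outside, world axes, zero at the start; "moment": the same for the moment, N m; "opening": finger opening in m.
Only numpy, scipy, OpenCV 4.12 (cv2) and the standard library are available. Lean on these libraries where they do the work, as an engineer would, in place of code of your own. Each camera call takes 0.05 s, during which the arm holds its last target.

## Working session

There is one attempt and no reset: what is moved stays moved. The work goes in short steps, Python scripts to look and compute and a tool call to move; the robot and the scene stay as the last step left them, time stands still between calls to the robot, and variables do not carry over. Pictures are saved under pics/ and viewed, and the job is handed in when it is done.

Besides the shell and the picture viewer there is one more tool, called after "Call:" in YAML: its name, and indented under it one key for each argument. step_arm: Moves the arm, as the interface text tells. Its arguments: {"type":"object","properties":{"rows":{"type":"array"},"newtons":{"type":"number"}},"required":["rows"]}

```bash
mkdir -p pics; ls; python3 - <<'E'
from workcell import env
import cv2
s=env.get_state()
print({k:s[k] for k in ('t','position','ee_rot','ft_force','opening')})
for n in ('scene','top','wrist'):
    im=env.grab_frame(n); cv2.imwrite(f'pics/{n}0.png',cv2.resize(im[:,:,::-1],(800,600),interpolation=cv2.INTER_CUBIC))
    print(n,env.camera_model(n))
E
```

```text
pics
{'t': 0.0, 'position': array([0.19340044, 0.48756143, 0.20039799]), 'ee_rot': array([ 3.60659941e-04,  8.27309527e-01,  5.61745735e-01, -7.38987531e-04]), 'ft_force': array([-0.38064415, -0.39441667, -0.56037293]), 'opening': 0.08548205280777911}
scene {'K': array([[449.28324538,   0.        , 260.41398148],
       [  0.        , 449.28324538, 199.42040103],
       [  0.        ,   0.        ,   1.        ]]), 'eye': array([1.75185726, 0.39409398, 1.00506649]), 'rotation': array([0.51045593, 0.27203541, 0.37075556, 0.72661667])}
top {'K': array([[471.04995672,   0.        , 256.46754137],
       [  0.        , 471.04995672, 193.19531826],
       [  0.        ,   0.        ,   1.        ]]), 'eye': array([ 0.51601558, -0.003118  ,  1.53500752]), 'rotation': array([ 0.71229103,  0.02625915, -0.01721501, -0.70118156])}
wrist {'K': array([[307.04502861,   0.        , 255.32248257],
       [  0.        , 307.04502861, 193.16813296],
       [  0.        ,   0.        ,   1.        ]]), 'hand_eye': array([[ 9.99999919e-01, -3.74241893e-04, -1.49003360e-04,
         5.06416367e-04],
       [-4.00036029e-04, -9.66028824e-01, -2.58434038e-01,
        -6.43341142e-02],
       [-4.72246973e-05,  2.58434076e-01, -9.66028895e-01,
        -1.72275654e-01],
       [ 0.00000000e+00,  0.00000000e+00,  0.00000000e+00,
         1.00000000e+00]])}
```

View pics/scene0.png

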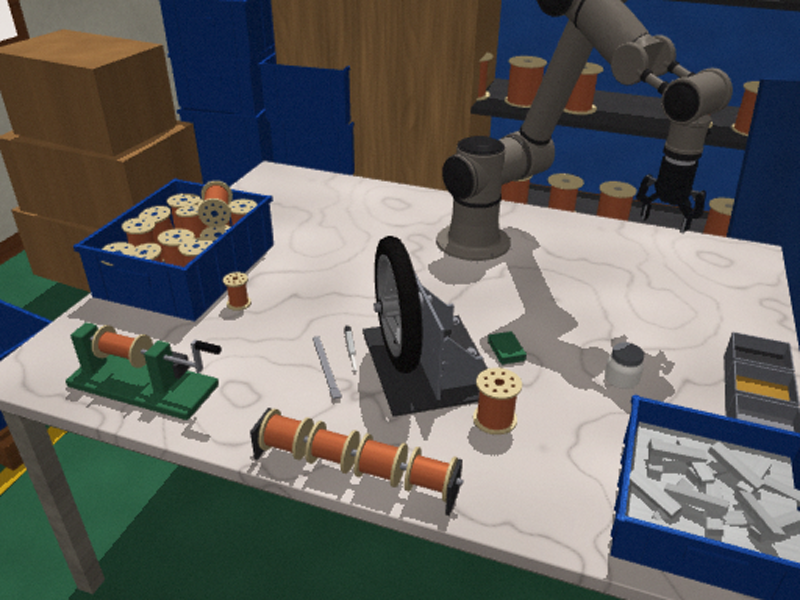

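View pics/top0.png

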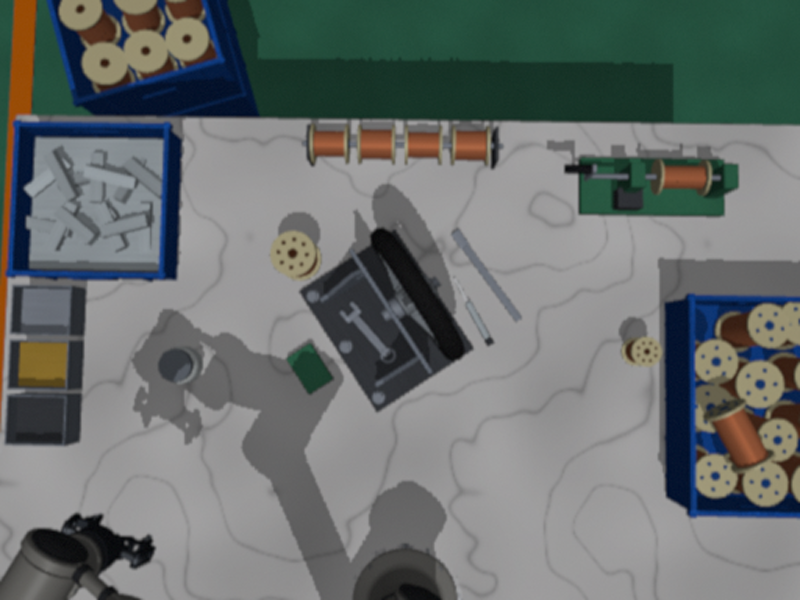

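View pics/wrist0.png

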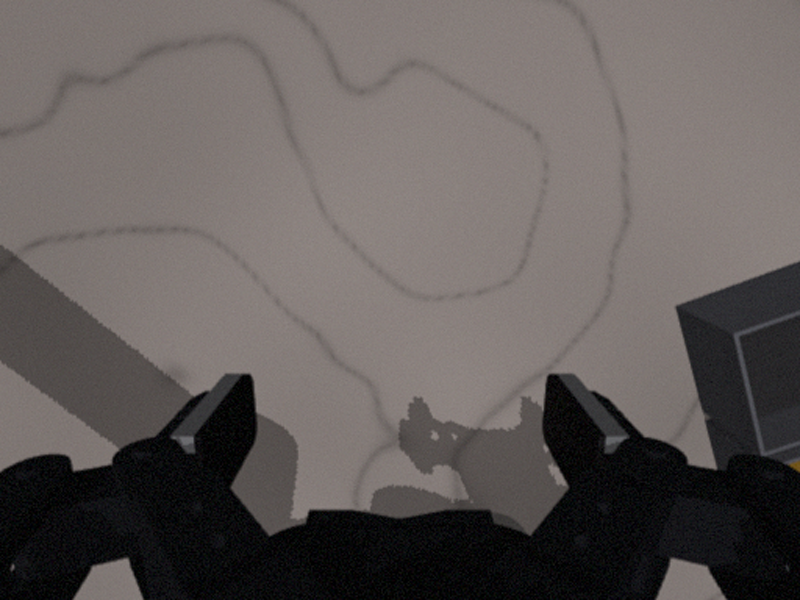

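The arm starts clear of the wheel. The top view shows the stand near the centre, at about (390,315) in the 800x600 picture. The scene view shows the wheel's far face at about (390,305), seen obliquely. I'll enlarge both.

```bash
python3 - <<'E'
from workcell import env
import cv2
im=env.grab_frame('scene')[:,:,::-1]; cv2.imwrite('pics/sceneraw.png',im)
c=im[145:270,225:325]; cv2.imwrite('pics/s1.png',cv2.resize(c,None,fx=4.8,fy=4.8,interpolation=cv2.INTER_CUBIC))
c=im[0:155,380:480]; cv2.imwrite('pics/s2.png',cv2.resize(c,None,fx=3.8,fy=3.8,interpolation=cv2.INTER_CUBIC))
im=env.grab_frame('top')[:,:,::-1]; cv2.imwrite('pics/topraw.png',im)
c=im[130:270,170:350]; cv2.imwrite('pics/t1.png',cv2.resize(c,None,fx=4.2,fy=4.2,interpolation=cv2.INTER_CUBIC))
E
```

```text
(no output)
```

View pics/s1.png

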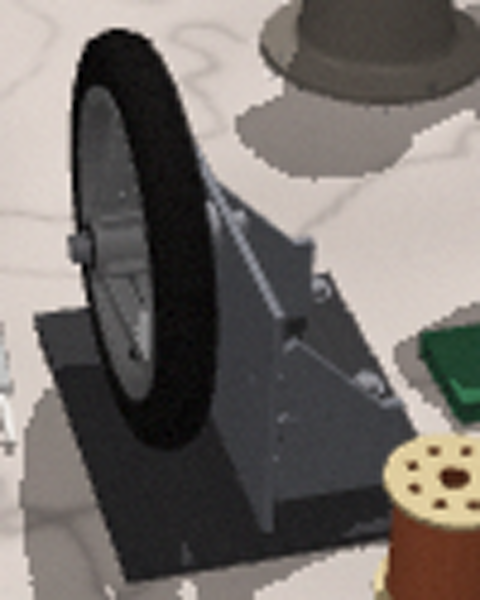

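View pics/s2.png

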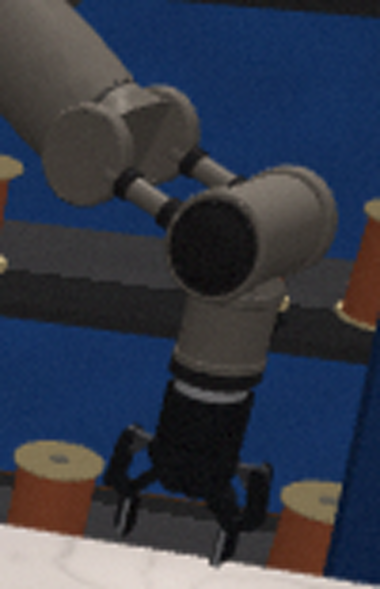

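View pics/t1.png

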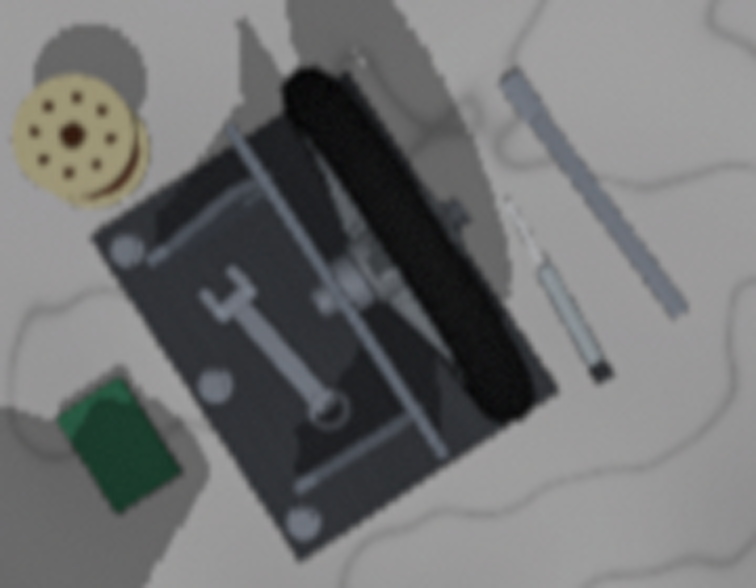

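```bash
cat > h.py <<'E'
import numpy as np,cv2
from workcell import env
from scipy.spatial.transform import Rotation as R
def rot(q): return R.from_quat([q[1],q[2],q[3],q[0]]).as_matrix()
def cam(n):
    m=env.camera_model(n)
    if n=='wrist':
        s=env.get_state(); T=np.eye(4);T[:3,:3]=rot(s['ee_rot']);T[:3,3]=s['position']
        M=T@m['hand_eye']; return m['K'],M[:3,3],M[:3,:3]
    r=np.array(m['rotation']); r=rot(r) if r.size==4 else r
    return m['K'],m['eye'],r
def proj(c,P):
    K,e,r=c; p=(np.atleast_2d(P)-e)@r
    return np.c_[K[0,0]*p[:,0]/-p[:,2]+K[0,2], K[1,1]*-p[:,1]/-p[:,2]+K[1,2]]
def ray(c,uv):
    K,e,r=c; uv=np.atleast_2d(uv); d=np.c_[(uv[:,0]-K[0,2])/K[0,0],-(uv[:,1]-K[1,2])/K[1,1],-np.ones(len(uv))]
    return e,d@r.T
def onz(c,uv,z):
    e,d=ray(c,uv); return e+d*((z-e[2])/d[:,2:3])
E
python3 - <<'E'
from h import *
# top image points (crop coords t1: scale 4.2, origin 170,130)
t=lambda x,y:(170+x/4.2-0.4,130+y/4.2-0.4)
c=cam('top')
names=['footL(-195,+150)','footR(-195,-150)','foot far right(45,-150)']
P=onz(c,[t(93,236),t(301,560),t(557,392)],0.010)
print(P)
P2=onz(c,[t(232,127),t(441,455)],0.194); print('plate top ends',P2, np.linalg.norm(P2[0]-P2[1]))
# hand-eye fingers: project to wrist raw
m=env.camera_model('wrist');H=m['hand_eye'];cw=(m['K'],H[:3,3],H[:3,:3])
for z in (0,-.013,-.05): print(z,proj(cw,[(-.0427,-.011,z),(-.057,-.011,z),(-.0427,.011,z)])*1.5625)
im=cv2.imread('pics/wrist0.png')[350:600,0:420]
g=np.clip((im.astype(float)/255)**0.45*255,0,255).astype('uint8')
cv2.imwrite('pics/wz.png',cv2.resize(g,None,fx=1.9,fy=1.9))
E
```

```text
[[ 0.63065588  0.22805178  0.01      ]
 [ 0.38434936  0.06241738  0.01      ]
 [ 0.515876   -0.13204796  0.01      ]]
plate top ends [[ 0.69287316  0.10693984  0.194     ]
 [ 0.47220061 -0.03873219  0.194     ]] 0.2644176865619143
0 [[283.83237977 320.42020946]
 [245.75875076 320.40619446]
 [287.33044278 374.70309096]]
-0.013 [[275.21108101 331.42784804]
 [234.28513076 331.41292298]
 [279.24539486 389.28270786]]
-0.05 [[241.6878448  374.23017725]
 [189.67067666 374.21189876]
 [248.15555717 445.34643532]]
```

View pics/wz.png

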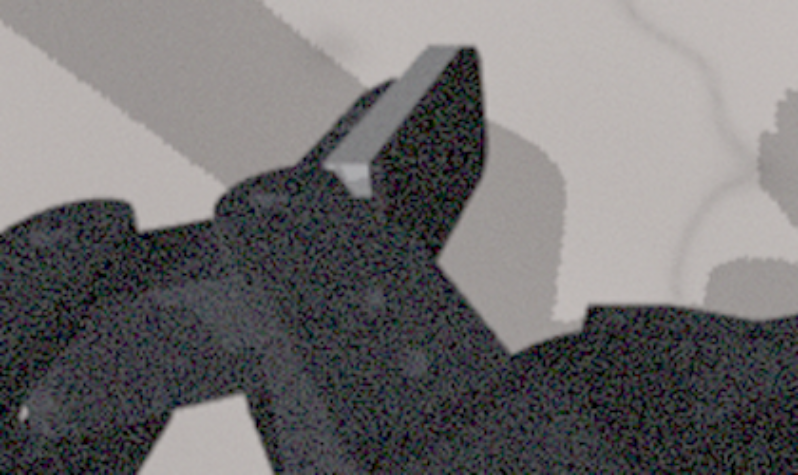

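Call:
step_arm:
  rows:
    - [0, 0, -20, 0, 0]
    - [0, 0, -30, 0, 0]
    - [0, 0, -40, 0, 0]
    - [0, 0, -40, 0, 0]
    - [0, 0, -30, 0, 0]
    - [0, 0, -20, 0, 0]
    - [0, 0, 0, 0, 0]
    - [0, 0, 0, 0, 0]

```text
t: 1.25
position: [0.1931, 0.4871, 0.3836]
ee_rot: [0.001, 0.827, 0.562, -0.003]
ft_force: [-0.3, -0.2, 0.4]
opening: -0.0002
```

```bash
python3 - <<'E'
from h import *
s=env.get_state(); print(s['t'],s['position'],s['ee_rot'],s['opening'],s['joint_pos'])
im=env.grab_frame('wrist')[:,:,::-1]
g=(np.clip((im.astype(float)/255)**0.5*255,0,255)).astype('uint8')
cv2.imwrite('pics/w1.png',cv2.resize(g,(800,600),interpolation=cv2.INTER_CUBIC))
im=env.grab_frame('scene')[:,:,::-1]
print(proj(cam('scene'),[s['position']]))
c=im[0:155,370:490]; cv2.imwrite('pics/s3.png',cv2.resize(c,None,fx=5,fy=5,interpolation=cv2.INTER_CUBIC)[:600])
E
```

```text
1.25 [0.1931257  0.4870525  0.38363536] [ 0.00133799  0.82731089  0.56173596 -0.00275914] -0.0001787421632545636 [ 1.04695967e+00  2.76969911e-01  1.12610627e+00 -6.50584208e-06
  1.74464935e+00 -1.46013035e-01]
[[433.34995516 107.41064598]]
```

View pics/w1.png

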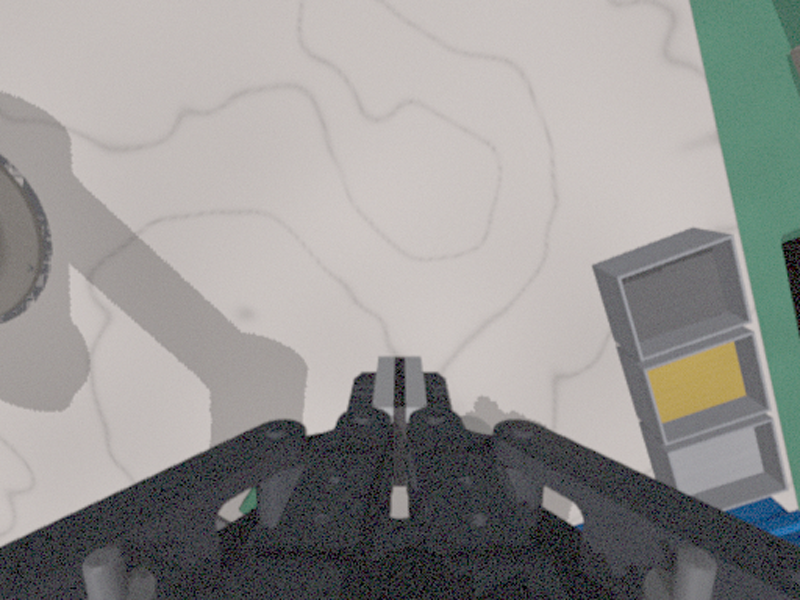

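View pics/s3.png

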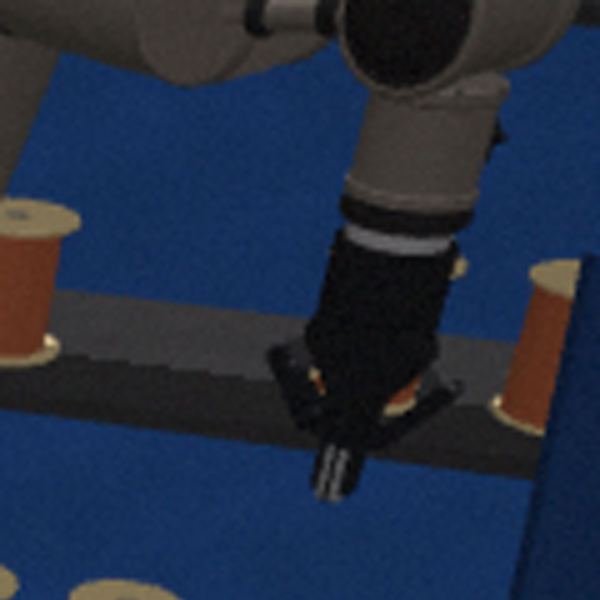

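```bash
python3 - <<'E'
from h import *
s=env.get_state(); Rm=rot(s['ee_rot']); p=s['position']
c=cam('scene')
for z in range(0,-221,-20):
    q=proj(c,[p+Rm@[0,0,z/1000]])[0]; print(z,(q-[370,0])*5)
for x in (-.0145,.0145): 
    q=proj(c,[p+Rm@[x,0,-.037]])[0]; print(x,(q-[370,0])*5)
E
```

```text
0 [316.65753221 537.06156932]
-20 [323.84877364 509.65817005]
-40 [331.15016828 481.83501404]
-60 [338.56426658 453.58238229]
-80 [346.09369838 424.89025344]
-100 [353.74117596 395.74829189]
-120 [361.50949731 366.1458354 ]
-140 [369.40154957 336.07188209]
-160 [377.42031258 305.51507679]
-180 [385.56886263 274.46369676]
-200 [393.85037643 242.90563668]
-220 [402.2681352  210.82839293]
-0.0145 [309.57116551 480.17299725]
0.0145 [350.73052297 491.95723733]
```

Call:
step_arm:
  rows:
    - [-28, 48, -10, 0, 0]
    - [-28, 48, -10, 0, 0]
    - [-28, 48, -10, 0, 0]
    - [-28, 48, -10, 0, 0]
    - [-28, 48, -10, 0, 0]
    - [-28, 48, -10, 0, 0]
    - [-28, 48, 0, 0, 0]

```text
t: 2.22
position: [0.4378, 0.1748, 0.4393]
ee_rot: [0.002, 0.825, 0.565, -0.009]
ft_force: [0.5, 1.3, -0.7]
opening: 0.0001
```

```bash
python3 - <<'E'
from h import *
s=env.get_state(); print(s['t'],s['position'],s['ee_rot'],s['joint_pos'].round(4)); print(rot(s['ee_rot']).round(4))
im=env.grab_frame('wrist')[:,:,::-1]
cv2.imwrite('pics/w2.png',cv2.resize(im,(800,600),interpolation=cv2.INTER_CUBIC))
E
```

```text
2.225 [0.43780995 0.17480551 0.43934283] [ 0.00196284  0.82483389  0.56530356 -0.00877986] [ 0.2246  0.1859  1.0985 -0.0106  1.872  -0.9802]
[[ 0.3607  0.9326 -0.0123]
 [ 0.9325 -0.3609 -0.0132]
 [-0.0167 -0.0067 -0.9998]]
```

View pics/w2.png

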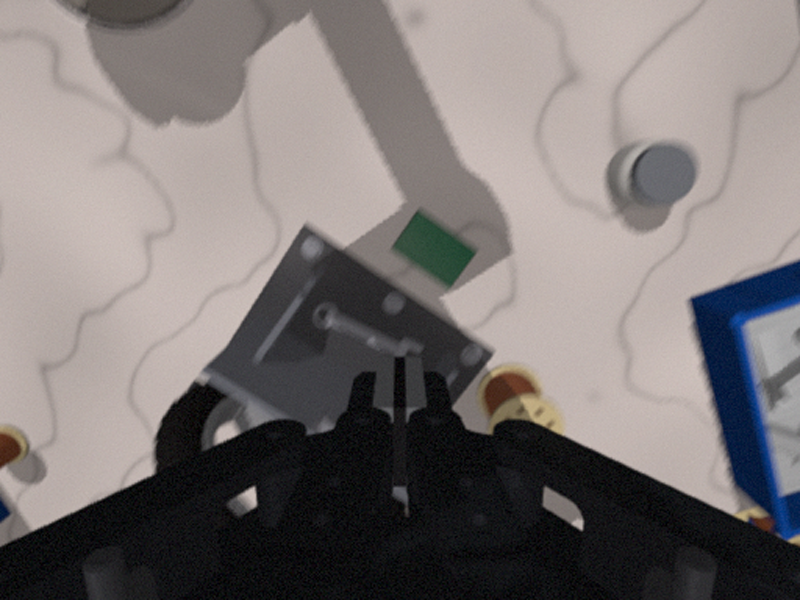

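Call:
step_arm:
  rows:
    - [-56, 22, 0, 0, 0]
    - [-56, 22, 0, 0, 0]
    - [-56, 22, 0, 0, 0]
    - [-56, 22, 0, 0, 0]
    - [-56, 22, 0, 0, 0]
    - [-56, 22, 0, 0, 0]
    - [-56, 22, 0, 0, 0]
    - [-56, 22, 0, 0, 0]
    - [-56, 22, 0, 0, 0]
    - [-56, 22, 0, 0, 0]
    - [-56, 22, 0, 0, 0]
    - [-56, 22, 0, 0, 0]

```text
t: 3.78
position: [0.432, -0.5528, 0.4253]
ee_rot: [0.001, 0.825, 0.565, -0.013]
ft_force: [32.3, -40.3, 69.8]
opening: 0.0002
```

```bash
cat > st.py <<'E'
from h import *
s=env.get_state(); print(s['t'],s['position'].round(4),'j',s['joint_pos'].round(4),'F',s['ft_force'].round(1)); print(rot(s['ee_rot']).round(3))
open('log.txt','a').write(repr((list(s['joint_pos']),list(s['position']),list(s['ee_rot'])))+'\n')
E
python3 st.py
```

```text
3.775 [ 0.432  -0.5528  0.4253] j [-1.0033  0.839   0.0356 -0.0349  2.2646 -2.226 ] F [ 32.3 -40.3  69.8]
[[ 0.362  0.932 -0.022]
 [ 0.932 -0.362 -0.016]
 [-0.023 -0.014 -1.   ]]
```

Call:
step_arm:
  rows:
    - [0, 0, 0, 0, 0]

```text
t: 3.9
position: [0.4301, -0.5561, 0.4116]
ee_rot: [-0.012, 0.826, 0.563, -0.013]
ft_force: [0.6, -0.8, -0.8]
opening: 0.0002
```

```bash
python3 st.py
```

```text
3.9 [ 0.4301 -0.5561  0.4116] j [-1.0079  0.8529  0.0482 -0.0354  2.2633 -2.2262] F [ 0.6 -0.8 -0.8]
[[ 0.366  0.93  -0.035]
 [ 0.931 -0.366  0.005]
 [-0.008 -0.035 -0.999]]
```

Call:
step_arm:
  rows:
    - [-8, 13, 0, 0, 0]
    - [-8, 13, 0, 0, 0]
    - [-8, 13, 0, 0, 0]

```text
t: 4.28
position: [0.4451, -0.5727, 0.3967]
ee_rot: [0.004, 0.826, 0.564, -0.013]
ft_force: [-0.1, -0.1, -0.4]
opening: -0.0003
```

```bash
python3 st.py
```

```text
4.275 [ 0.4451 -0.5727  0.3967] j [-1.0038  0.8792  0.0361 -0.0311  2.2174 -2.2216] F [-0.1 -0.1 -0.4]
[[ 0.363  0.932 -0.016]
 [ 0.931 -0.363 -0.021]
 [-0.025 -0.008 -1.   ]]
```

```bash
cat > kin.py <<'E'
import numpy as np
from scipy.spatial.transform import Rotation as R
from scipy.optimize import least_squares
def rz(a): c,s=np.cos(a),np.sin(a); return np.array([[c,-s,0],[s,c,0],[0,0,1]])
def ry(a): c,s=np.cos(a),np.sin(a); return np.array([[c,0,s],[0,1,0],[-s,0,c]])
def fk(q,P,s4=1,s6=1,off=0):
    a1,d1,L2,e,L3,L6=P
    A=rz(q[0]); p=A@[a1,0,d1]; A=A@ry(q[1]); p=p+A@[0,0,L2]; A=A@ry(q[2]); p=p+A@[e,0,L3]
    A=A@rz(s4*q[3])@ry(q[4])@rz(s6*q[5]+off); p=p+A@[0,0,L6]; return p,A
E
cat > fit.py <<'E'
from kin import *
D=[eval(l) for l in open('log.txt')]
D+=[([1.04695967e+00,2.76969911e-01,1.12610627e+00,-6.5e-06,1.74464935e+00,-1.46013035e-01],[0.1931257,0.4870525,0.38363536],[0.00133799,0.82731089,0.56173596,-0.00275914]),
([0.2246,0.1859,1.0985,-0.0106,1.872,-0.9802],[0.43780995,0.17480551,0.43934283],[0.00196284,0.82483389,0.56530356,-0.00877986])]
r0=lambda q:R.from_quat([q[1],q[2],q[3],q[0]]).as_matrix()
best=None
for s4 in(1,-1):
  for s6 in (1,-1):
    f=lambda P:np.concatenate([np.r_[(fk(q,P[:6],s4,s6,P[6])[0]-p),0.3*(fk(q,P[:6],s4,s6,P[6])[1]-r0(o)).ravel()] for q,p,o in D]+[1e-2*(np.array(P[:6])-[0,.3,.4,0,.4,.3])])
    for o in (0,1.57,3.14,-1.57):
        r=least_squares(f,[0,.3,.4,0,.4,.3,o])
        if best is None or r.cost<best[0]: best=(r.cost,s4,s6,r.x)
print(best); 
P=best[3]
for q,p,o in D:
    a,A=fk(q,P[:6],best[1],best[2],P[6]); print((a-p).round(4),np.abs(A-r0(o)).max().round(4))
np.save('kp.npy',np.r_[P,best[1],best[2]])
E
python3 fit.py
```

```text
(np.float64(0.0066292572973970084), -1, 1, array([ 0.0795654 ,  2.10388249,  0.44952137,  0.06738692,  0.32553842,
        2.13795165, -3.11485866]))
[-0.0013 -0.0162 -0.0012] 0.0453
[-0.0257  0.024   0.0007] 0.046
[-0.001  -0.0259  0.0017] 0.0419
[ 0.0678 -0.0354  0.0026] 0.0247
[ 0.008  -0.0508 -0.004 ] 0.0197
```

```bash
sed -i 's/a1,d1,L2,e,L3,L6=P/a1,d1,L2,e,L3,L6,o1,o2=P/; s/A@\[a1,0,d1\]/A@[a1,o1,d1]/; s/A=A@rz(s4\*q\[3\])@ry/A=A@rz(s4*q[3]); p=p+A@[0,o2,0]; A=A@ry/' kin.py
sed -i 's/P\[:6\]/P[:8]/g; s/P\[6\]/P[8]/g; s/\[0,.3,.4,0,.4,.3\]/[0,.3,.4,0,.35,.3,.05,.01]/; s/\[0,.3,.4,0,.4,.3,o\]/[0,.3,.4,0,.35,.3,.05,.01,o]/' fit.py; cat kin.py | tail -8; python3 fit.py
```

```text
from scipy.spatial.transform import Rotation as R
from scipy.optimize import least_squares
def rz(a): c,s=np.cos(a),np.sin(a); return np.array([[c,-s,0],[s,c,0],[0,0,1]])
def ry(a): c,s=np.cos(a),np.sin(a); return np.array([[c,0,s],[0,1,0],[-s,0,c]])
def fk(q,P,s4=1,s6=1,off=0):
    a1,d1,L2,e,L3,L6,o1,o2=P
    A=rz(q[0]); p=A@[a1,o1,d1]; A=A@ry(q[1]); p=p+A@[0,0,L2]; A=A@ry(q[2]); p=p+A@[e,0,L3]
    A=A@rz(s4*q[3]); p=p+A@[0,o2,0]; A=A@ry(q[4])@rz(s6*q[5]+off); p=p+A@[0,0,L6]; return p,A
(np.float64(1.1078032597791086e-06), 1, 1, array([ 5.66240054e-05,  2.27055570e-01,  5.05394690e-01,  4.67681627e-02,
        3.79687364e-01,  3.46764937e-01,  6.10509785e-02,  1.54061566e-02,
       -3.14157829e+00]))
[-0.     -0.0001 -0.    ] 0.0
[-0.0001  0.     -0.    ] 0.0
[-0. -0.  0.] 0.0
[-0.0001 -0.      0.0001] 0.0
[ 0.0001  0.0001 -0.0001] 0.0001
```

```bash
cat > ik.py <<'E'
from kin import *
K=np.load('kp.npy'); P=K[:8]; off=K[8]; s4,s6=K[9],K[10]
lo=np.array([-2.53,-.77,.04,-1,.28,-3.11]);hi=np.array([2.53,2.02,2.7,4.14,2.66,3.11])
F=lambda q:fk(q,P,s4,s6,off)
ex=np.array([.556,-.831,0]);ey=np.array([.831,.556,0]);ez=np.array([0,0,1.]);O=np.array([.615,-.0155,.172])
def W(x,y,z): return O+np.array(x)*ex+y*ey+z*ez   # stand coords rel axle centre
def frame(tau,head,yaw):
    z=np.array([np.sin(tau)*np.cos(head),np.sin(tau)*np.sin(head),-np.cos(tau)])
    # yaw=0: tool x horizontal perpendicular to heading
    x0=np.array([-np.sin(head),np.cos(head),0]); y0=np.cross(z,x0)
    x=np.cos(yaw)*x0+np.sin(yaw)*y0
    return np.c_[x,np.cross(z,x),z]
def ik(p,A,seeds=None):
    best=None
    rng=np.random.default_rng(0)
    S=[np.array([0,.4,1.3,0,1.4,0])] if seeds is None else list(seeds)
    S+=[rng.uniform(lo,hi) for _ in range(12)] if seeds is None else []
    for s in S:
        f=lambda q:np.r_[(F(q)[0]-p)*5,(F(q)[1]-A).ravel()]
        r=least_squares(f,np.clip(s,lo+1e-3,hi-1e-3),bounds=(lo,hi),max_nfev=100)
        if best is None or r.cost<best[0]: best=(r.cost,r.x)
        if best[0]<1e-8: break
    return best
E
python3 - <<'E'
from ik import *
d=np.deg2rad
for tau in (30,45,60,80):
  for head in (-76,-56,-36):
    for (x,y,z) in ((-.01,0,.05),(-.01,.06,0.03),(-.01,-.06,.03)):
      out=[]
      for yaw in (0,90,180,270):
        A=frame(d(tau),d(head),d(yaw)); p=W(x,y,z)+A[:,2]*.037
        b=ik(p,A); out.append((b[0]<1e-6, b[1].round(2).tolist() if b[0]<1e-6 else round(b[0],4)))
      print(tau,head,(x,y,z),out[0] if out[0][0] else [o for o in out if o[0]][:1] or 'NO')
E
```

```text
30 -76 (-0.01, 0, 0.05) (np.True_, [0.12, 0.51, 1.4, -0.56, 1.22, 0.07])
30 -76 (-0.01, 0.06, 0.03) (np.True_, [0.16, 0.63, 1.25, -0.55, 1.27, 0.09])
30 -76 (-0.01, -0.06, 0.03) (np.True_, [0.07, 0.43, 1.59, -0.59, 1.1, 0.09])
30 -56 (-0.01, 0, 0.05) (np.True_, [0.09, 0.41, 1.56, -0.56, 0.97, -0.23])
30 -56 (-0.01, 0.06, 0.03) (np.True_, [0.14, 0.53, 1.42, -0.56, 1.02, -0.2])
30 -56 (-0.01, -0.06, 0.03) (np.True_, [0.03, 0.34, 1.73, -0.59, 0.86, -0.22])
30 -36 (-0.01, 0, 0.05) (np.True_, [0.02, 0.34, 1.68, -0.46, 0.74, -0.64])
30 -36 (-0.01, 0.06, 0.03) (np.True_, [0.08, 0.45, 1.56, -0.48, 0.78, -0.58])
30 -36 (-0.01, -0.06, 0.03) (np.True_, [-0.06, 0.27, 1.85, -0.48, 0.63, -0.66])
45 -76 (-0.01, 0, 0.05) (np.True_, [0.23, 0.56, 1.45, -0.84, 1.26, 0.31])
45 -76 (-0.01, 0.06, 0.03) (np.True_, [0.27, 0.68, 1.28, -0.82, 1.31, 0.3])
45 -76 (-0.01, -0.06, 0.03) (np.True_, [0.19, 0.49, 1.64, -0.88, 1.15, 0.39])
45 -56 (-0.01, 0, 0.05) (np.True_, [0.21, 0.44, 1.66, -0.94, 0.94, 0.16])
45 -56 (-0.01, 0.06, 0.03) (np.True_, [0.25, 0.56, 1.52, -0.92, 0.99, 0.16])
45 -56 (-0.01, -0.06, 0.03) NO
45 -36 (-0.01, 0, 0.05) NO
45 -36 (-0.01, 0.06, 0.03) NO
45 -36 (-0.01, -0.06, 0.03) NO
60 -76 (-0.01, 0, 0.05) NO
60 -76 (-0.01, 0.06, 0.03) NO
60 -76 (-0.01, -0.06, 0.03) NO
60 -56 (-0.01, 0, 0.05) NO
60 -56 (-0.01, 0.06, 0.03) NO
60 -56 (-0.01, -0.06, 0.03) NO
60 -36 (-0.01, 0, 0.05) NO
60 -36 (-0.01, 0.06, 0.03) NO
60 -36 (-0.01, -0.06, 0.03) NO
80 -76 (-0.01, 0, 0.05) NO
80 -76 (-0.01, 0.06, 0.03) NO
80 -76 (-0.01, -0.06, 0.03) NO
80 -56 (-0.01, 0, 0.05) NO
80 -56 (-0.01, 0.06, 0.03) NO
80 -56 (-0.01, -0.06, 0.03) NO
80 -36 (-0.01, 0, 0.05) NO
80 -36 (-0.01, 0.06, 0.03) NO
80 -36 (-0.01, -0.06, 0.03) (np.True_, [0.26, 0.62, 2.25, 4.09, 1.23, 1.35])
```

Call:
step_arm:
  rows:
    - [-18, 25, 0, 0, 0]
    - [-24, 32, 0, 0, 0]
    - [-24, 32, 0, 0, 0]

```text
t: 4.65
position: [0.4682, -0.6173, 0.3602]
ee_rot: [0.039, 0.824, 0.565, -0.011]
ft_force: [0.5, -0.4, -0.2]
opening: 0.0001
```

```bash
python3 st.py
```

```text
4.65 [ 0.4682 -0.6173  0.3602] j [-1.0122  0.9303  0.0361 -0.0222  2.0965 -2.2267] F [ 0.5 -0.4 -0.2]
[[ 0.361  0.932  0.025]
 [ 0.931 -0.358 -0.077]
 [-0.062  0.051 -0.997]]
```

```bash
cat > sim.py <<'E'
from ik import *
lo2=lo.copy(); lo2[2]=.036; 
def step(q,dt,w):
    p,A=F(q); tgt=p+A@np.array(dt)/1000
    f=lambda x:np.r_[F(x)[0]-tgt, w*R.from_matrix(F(x)[1].T@A).as_rotvec()]
    return least_squares(f,np.clip(q,lo2+1e-6,hi-1e-6),bounds=(lo2,hi)).x
if __name__=='__main__':
    q0=np.array([-1.0038,.8792,.0361,-.0311,2.2174,-2.2216])
    for w in (.2,.35,.5,1):
        q=q0
        for d in ([-18,25,0],[-24,32,0],[-24,32,0]): q=step(q,d,w)
        print(w,q.round(3),F(q)[0].round(3),F(q)[1][:,2].round(3))
    q0=np.array([-1.0122,.9303,.0361,-.0222,2.0965,-2.2267])
    A=F(q0)[1]; 
    for ang in range(-30,91,15):
        v=np.r_[np.cos(np.deg2rad(ang))*np.array([.53,-.848]),np.sin(np.deg2rad(ang))]*60
        for w in (.35,):
            q=step(q0,A.T@v,w); print(ang,(A.T@v).round(0),w,(F(q)[0]-F(q0)[0]).round(3),np.rad2deg(np.arccos(-F(q)[1][2,2])).round(2),q[2].round(3))
E
python3 sim.py
```

```text
0.2 [-1.016  0.902  0.036 -0.005  1.977 -2.22 ] [ 0.49  -0.648  0.389] [ 0.115 -0.194 -0.974]
0.35 [-1.015  0.918  0.036 -0.014  2.046 -2.223] [ 0.476 -0.631  0.372] [ 0.064 -0.127 -0.99 ]
0.5 [-1.015  0.928  0.036 -0.02   2.086 -2.226] [ 0.469 -0.621  0.362] [ 0.033 -0.087 -0.996]
1 [-1.015  0.941  0.036 -0.027  2.131 -2.228] [ 0.46  -0.61   0.352] [-0.001 -0.041 -0.999]
-30 [-29.  40.  34.] 0.35 [ 0.019 -0.033 -0.038] 6.92 0.036
-15 [-34.  45.  20.] 0.35 [ 0.019 -0.034 -0.027] 7.91 0.036
0 [-36.  48.   5.] 0.35 [ 0.017 -0.032 -0.014] 8.69 0.036
15 [-36.  47. -11.] 0.35 [ 0.015 -0.028 -0.001] 9.2 0.036
30 [-33.  43. -26.] 0.35 [ 0.011 -0.022  0.012] 9.42 0.036
45 [-28.  36. -39.] 0.35 [ 0.006 -0.015  0.024] 9.31 0.036
60 [-21.  27. -49.] 0.35 [ 0.001 -0.006  0.035] 8.9 0.036
75 [-13.  15. -57.] 0.35 [-0.005  0.003  0.043] 8.21 0.036
90 [ -4.   3. -60.] 0.35 [-0.01   0.012  0.049] 7.29 0.036
```

```bash
python3 - <<'E'
from sim import *
q=np.array([-1.0122,.9303,.0361,-.0222,2.0965,-2.2267])
for i in range(14):
    p,A=F(q); v=np.r_[np.cos(np.deg2rad(30))*np.array([.53,-.848]),np.sin(np.deg2rad(30))]*60
    d=A.T@v; q=step(q,d,.5); z=F(q)[1][:,2]
    print(i,d.round(0),F(q)[0].round(3),'tilt',np.rad2deg(np.arccos(-z[2])).round(1),'head',np.rad2deg(np.arctan2(z[1],z[0])).round(0),q.round(2))
E
```

```text
0 [-33.  43. -26.] [ 0.474 -0.633  0.367] tilt 7.6 head -64.0 [-1.02  0.92  0.04 -0.02  2.05 -2.23]
1 [-34.  44. -23.] [ 0.48  -0.649  0.374] tilt 10.7 head -61.0 [-1.03  0.92  0.04 -0.01  2.   -2.23]
2 [-34.  45. -20.] [ 0.486 -0.665  0.381] tilt 13.8 head -60.0 [-1.03  0.92  0.04 -0.    1.95 -2.24]
3 [-35.  46. -17.] [ 0.493 -0.681  0.388] tilt 17.0 head -59.0 [-1.04  0.91  0.04  0.    1.9  -2.24]
4 [-35.  47. -14.] [ 0.501 -0.697  0.395] tilt 20.2 head -58.0 [-1.04  0.91  0.04  0.01  1.84 -2.24]
5 [-36.  47. -10.] [ 0.508 -0.714  0.402] tilt 23.3 head -58.0 [-1.05  0.91  0.04  0.02  1.79 -2.25]
6 [-36.  48.  -7.] [ 0.516 -0.73   0.409] tilt 26.5 head -57.0 [-1.05  0.91  0.04  0.02  1.73 -2.25]
7 [-36.  48.  -4.] [ 0.524 -0.747  0.417] tilt 29.7 head -57.0 [-1.05  0.91  0.04  0.03  1.67 -2.25]
8 [-36.  48.  -0.] [ 0.532 -0.764  0.425] tilt 33.0 head -57.0 [-1.06  0.92  0.04  0.04  1.61 -2.25]
9 [-36.  48.   3.] [ 0.54  -0.78   0.433] tilt 36.2 head -57.0 [-1.06  0.92  0.04  0.04  1.55 -2.26]
10 [-36.  48.   6.] [ 0.548 -0.796  0.441] tilt 39.4 head -57.0 [-1.06  0.93  0.04  0.05  1.49 -2.26]
11 [-36.  47.  10.] [ 0.556 -0.812  0.449] tilt 42.6 head -56.0 [-1.07  0.93  0.04  0.06  1.43 -2.26]
12 [-35.  47.  13.] [ 0.564 -0.827  0.457] tilt 45.7 head -56.0 [-1.07  0.94  0.04  0.06  1.37 -2.27]
13 [-35.  46.  16.] [ 0.572 -0.842  0.465] tilt 48.9 head -56.0 [-1.07  0.95  0.04  0.07  1.31 -2.27]
```

Call:
step_arm:
  rows:
    - [-33, 43, -26, 0, 0]
    - [-34, 44, -23, 0, 0]
    - [-34, 45, -20, 0, 0]
    - [-35, 46, -17, 0, 0]
    - [-35, 47, -14, 0, 0]

```text
t: 5.28
position: [0.4927, -0.6852, 0.3732]
ee_rot: [0.141, 0.815, 0.562, -0.009]
ft_force: [-0.4, -0.5, -0.4]
opening: 0.0006
```

```bash
python3 st.py
```

```text
5.275 [ 0.4927 -0.6852  0.3732] j [-1.0392  0.9297  0.0361  0.0031  1.8926 -2.245 ] F [-0.4 -0.5 -0.4]
[[ 0.368  0.918  0.144]
 [ 0.914 -0.329 -0.239]
 [-0.172  0.22  -0.96 ]]
```

Call:
step_arm:
  rows:
    - [-35, 47, -14, 0, 0]
    - [-36, 47, -10, 0, 0]
    - [-36, 48, -7, 0, 0]
    - [-36, 48, -4, 0, 0]
    - [-36, 48, 0, 0, 0]
    - [-36, 48, 3, 0, 0]
    - [-36, 48, 6, 0, 0]

```text
t: 6.15
position: [0.5391, -0.7817, 0.3996]
ee_rot: [0.289, 0.787, 0.545, -0.008]
ft_force: [-0.2, -1.3, 0.4]
opening: 0.0002
```

```bash
python3 st.py; python3 fit.py
```

```text
6.15 [ 0.5391 -0.7817  0.3996] j [-1.0616  0.9531  0.0361  0.0385  1.5664 -2.2629] F [-0.2 -1.3  0.4]
[[ 0.405  0.863  0.303]
 [ 0.854 -0.238 -0.464]
 [-0.328  0.446 -0.833]]
(np.float64(1.1439609340896745e-06), 1, 1, array([4.75917067e-04, 2.23748464e-01, 5.05822815e-01, 4.67919040e-02,
       3.79138148e-01, 3.43806461e-01, 7.63830456e-02, 1.58474058e-05,
       3.14160163e+00]))
[ 0. -0. -0.] 0.0
[ 0. -0. -0.] 0.0
[-0. -0. -0.] 0.0
[-0.  0.  0.] 0.0
[-0.  0.  0.] 0.0
[0. 0. 0.] 0.0
[-0. -0.  0.] 0.0
[ 0.  0. -0.] 0.0001
```

Call:
step_arm:
  rows:
    - [-36, 48, 8, 0, 0]
    - [0, 0, -15, 0.5, 0]
    - [0, 0, -25, 1, 0]
    - [0, 0, -25, 1, 0]
    - [0, 0, -20, 1, 0]
    - [0, 0, -20, 1, 0]
    - [0, 0, -10, 1, 0]
    - [0, 0, 0, 1, 0]
    - [0, 0, 0, 0.8, 0]

```text
t: 7.28
position: [0.5116, -0.7374, 0.5088]
ee_rot: [0.307, 0.91, 0.261, 0.096]
ft_force: [0.9, -1.0, 0.1]
opening: 0.0
```

```bash
python3 st.py; cat > plan.py <<'E'
from ik import *
from h import env,rot
def now():
    s=env.get_state(); return np.array(s['joint_pos']),s['position'],rot(s['ee_rot'])
def tipinfo(tip=.037):
    q,p,A=now(); t=p-A[:,2]*tip-O
    z=A[:,2]
    print('tip in stand (x,y,z rel axle) mm',(np.array([t@ex,t@ey,t@ez])*1000).round(1),'tilt',np.rad2deg(np.arccos(-z[2])).round(1),'head',np.rad2deg(np.arctan2(z[1],z[0])).round(1),'toolx.z',A[2,0].round(3), 'z.stand',(z@ex).round(3),(z@ey).round(3),'x.stand',(A[:,0]@ex).round(3),(A[:,0]@ey).round(3))
    return t
E
python3 -c "
from plan import *
tipinfo()"
```

```text
7.275 [ 0.5116 -0.7374  0.5088] j [-1.0681  0.7897  0.102   0.0484  1.5969 -1.6092] F [ 0.9 -1.   0.1]
[[ 0.845  0.417  0.335]
 [ 0.534 -0.675 -0.508]
 [ 0.014  0.609 -0.793]]
tip in stand (x,y,z rel axle) mm [ 519.9 -487.2  366.2] tilt 37.5 head -56.6 toolx.z 0.014 z.stand 0.609 -0.005 x.stand 0.026 0.999
```

```bash
python3 fit.py >/dev/null; cat >> plan.py <<'E'
def path(targets,n=None,tip=.037,verb=True):
    """targets stand mm of tip, straight legs; prints tool-frame deltas and IK check"""
    q,p,A=now(); t=p-A[:,2]*tip-O; cur=np.array([t@ex,t@ey,t@ez])*1000
    B=np.array([ex,ey,ez]).T
    for T in targets:
        d=np.array(T,float)-cur; dt=A.T@(B@d)
        print('leg',cur.round(0),'->',T,'tool d',dt.round(1),'len',np.linalg.norm(d).round(0))
        for k in range(1,5):
            x=cur+d*k/4; pp=O+B@x/1000+A[:,2]*tip
            c,q=ik(pp,A,[q]); 
            if verb or c>1e-7: print('   ',x.round(0),'err',c,'q',q.round(2))
        cur=np.array(T,float)
E
python3 -c "
from plan import *
path([(-180,-60,230),(-120,0,150)])"
```

```text
leg [ 520. -487.  366.] -> (-180, -60, 230) tool d [ 406.7 -650.3 -319.8] len 831.0
    [ 345. -380.  332.] err 4.800890998561691e-28 q [-0.89  0.28  1.06 -0.07  1.14 -1.44]
    [ 170. -274.  298.] err 4.9816588107464e-19 q [-0.57  0.04  1.45 -0.29  1.06 -1.07]
    [  -5. -167.  264.] err 7.693446517796755e-19 q [-0.07 -0.02  1.6  -0.55  1.19 -0.51]
    [-180.  -60.  230.] err 2.723153494106441e-20 q [ 0.44  0.13  1.53 -0.66  1.42 -0.03]
leg [-180.  -60.  230.] -> (-120, 0, 150) tool d [60.4 -2.9 99.7] len 117.0
    [-165.  -45.  210.] err 3.7507203547153026e-19 q [ 0.42  0.16  1.54 -0.66  1.36 -0.03]
    [-150.  -30.  190.] err 3.6029191191449674e-19 q [ 0.39  0.2   1.54 -0.67  1.31 -0.02]
    [-135.  -15.  170.] err 3.4251380753064796e-19 q [ 0.37  0.25  1.54 -0.67  1.27 -0.01]
    [-120.    0.  150.] err 3.1853571298974877e-19 q [ 0.34  0.29  1.54 -0.68  1.22 -0.  ]
```

Call:
step_arm:
  rows:
    - [12, -18, -9, 0, 0]
    - [22, -35, -17, 0, 0]
    - [22, -35, -17, 0, 0]
    - [22, -35, -17, 0, 0]
    - [22, -35, -17, 0, 0]
    - [22, -35, -17, 0, 0]
    - [22, -35, -17, 0, 0]
    - [22, -35, -17, 0, 0]
    - [22, -35, -17, 0, 0]
    - [22, -35, -17, 0, 0]
    - [22, -35, -17, 0, 0]
    - [22, -35, -17, 0, 0]
    - [22, -35, -17, 0, 0]
    - [22, -35, -17, 0, 0]
    - [22, -35, -17, 0, 0]
    - [22, -35, -17, 0, 0]
    - [22, -35, -17, 0, 0]
    - [22, -35, -17, 0, 0]
    - [22, -35, -17, 0, 0]
    - [0, 0, 0, 0, 0]

```text
t: 9.78
position: [0.4903, 0.1041, 0.3748]
ee_rot: [0.322, 0.902, 0.26, 0.125]
ft_force: [0.0, -0.7, -0.8]
opening: -0.0001
```

```bash
python3 st.py;python3 fit.py | head -3; python3 - <<'E'
from plan import *
tipinfo()
import cv2
im=env.grab_frame('wrist')[:,:,::-1]; cv2.imwrite('pics/w3raw.png',im)
cv2.imwrite('pics/w3.png',cv2.resize(im,(800,600),interpolation=cv2.INTER_CUBIC))
E
```

```text
9.775 [0.4903 0.1041 0.3748] j [ 0.5006  0.1482  1.5306 -0.7098  1.3924  0.0454] F [ 0.  -0.7 -0.8]
[[ 0.834  0.388  0.392]
 [ 0.549 -0.657 -0.517]
 [ 0.057  0.646 -0.761]]
(np.float64(1.1466245481960033e-06), 1, 1, array([ 2.43898210e-04,  2.23264513e-01,  5.05998967e-01,  4.66309312e-02,
        3.79386481e-01,  3.43704055e-01,  7.63239530e-02,  7.65944883e-05,
       -3.14158547e+00]))
tip in stand (x,y,z rel axle) mm [-192.6  -38.5  230.9] tilt 40.4 head -52.8 toolx.z 0.057 z.stand 0.647 0.039 x.stand 0.008 0.998
```

View pics/w3.png

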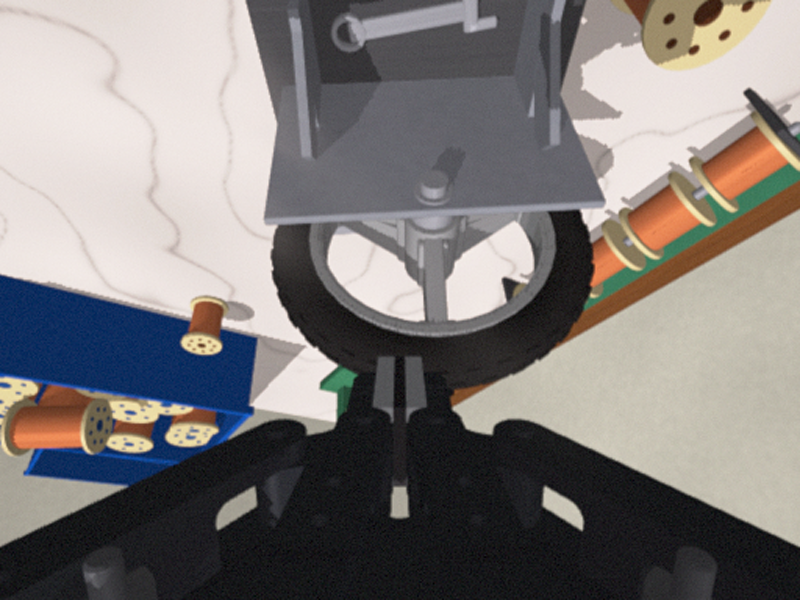

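```bash
python3 - <<'E'
import cv2
im=cv2.imread('pics/w3raw.png')
c=im[125:225,160:400]; cv2.imwrite('pics/w3c.png',cv2.resize(c,None,fx=3.3,fy=3.3,interpolation=cv2.INTER_CUBIC))
E
python3 -c "
from plan import *
from h import *
c=cam('wrist')
Pn=['pl -y far','pl +y far','pl -y near','pl +y near']
X=[W(-.054,-.135,.022),W(-.054,.135,.022),W(-.062,-.135,.022),W(-.062,.135,.022),W(-.162+.0,-.0,-.16)]
print(((proj(c,X)-[160,125])*3.3).round(1))
for ph in (0,5,10): 
  a=np.deg2rad(ph); print(ph,((proj(c,[W(-.018,r*np.sin(a),r*np.cos(a)) for r in(.096,)]+[W(-.036,.024*np.sin(a),.024*np.cos(a))])-[160,125])*3.3).round(1).tolist())
"
```

```text
[[  25.8   61.6]
 [ 742.4   27.3]
 [  20.5   46.3]
 [ 749.7   11.7]
 [ 355.4 -490. ]]
0 [[402.3, 261.9], [385.5, 81.1]]
5 [[425.2, 259.8], [390.8, 80.7]]
10 [[447.5, 256.1], [396.1, 79.9]]
```

View pics/w3c.png

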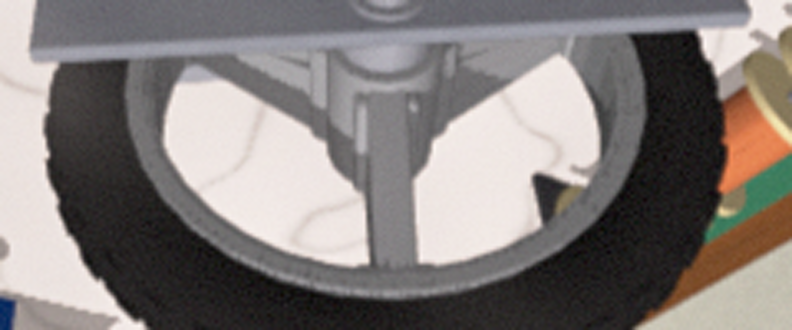

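```bash
cat > ang.py <<'E'
from plan import *
from h import *
import ik
def hw(r): return .032-.016*(r-.024)/.072
def spoke_pts(phi,side=-1,rs=(.03,.096)):
    a=np.deg2rad(phi); out=[]
    for e in (-.008,.008):
        for r in rs:
            out.append(W(side*hw(r), r*np.sin(a)+e*np.cos(a), r*np.cos(a)-e*np.sin(a)))
    return np.array(out)
def overlay(img,c,phi,scale,org,side=-1):
    # img enlarged crop
    T=lambda X:((proj(c,X)-org+0.5)*scale).round().astype(int)
    for k,col in ((0,(0,0,255)),(120,(0,255,0)),(240,(255,0,0))):
        p=T(spoke_pts(phi+k,side)); cv2.line(img,p[0],p[1],col,1,cv2.LINE_AA); cv2.line(img,p[2],p[3],col,1,cv2.LINE_AA)
    th=np.linspace(0,2*np.pi,120)
    for x,r in ((side*.018,.096),): cv2.polylines(img,[T([W(x,r*np.sin(t),r*np.cos(t)) for t in th])],True,(0,255,255),1,cv2.LINE_AA)
    p=T([W(-.054,-.135,.022),W(-.054,.135,.022)]); cv2.line(img,p[0],p[1],(255,255,0),1,cv2.LINE_AA)
E
sed -i 's/O=np.array(\[.615,-.0155,.172\])/O=np.array([.617,-.0142,.172])/' ik.py
python3 - <<'E'
from ang import *
im=cv2.imread('pics/w3raw.png'); c=cam('wrist'); s=3.3
g=cv2.resize(im[125:225,160:400],None,fx=s,fy=s,interpolation=cv2.INTER_CUBIC)
for ph in (-3,): overlay(g,c,ph,s,[160,125])
cv2.imwrite('pics/w3o.png',g)
E
```

```text
(no output)
```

View pics/w3o.png

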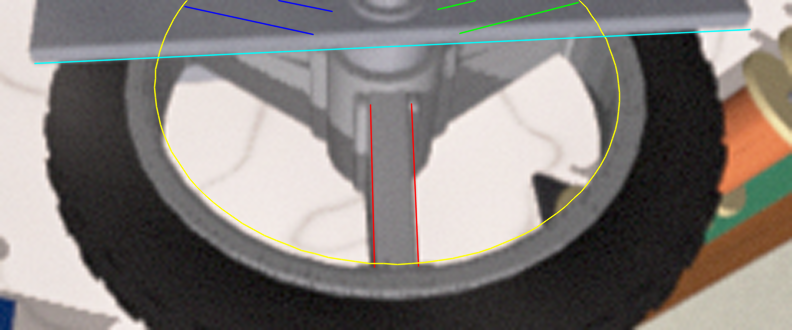

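The wrist view shows the wheel's upper half from the near side, upside down. One spoke, spoke_b opposite the valve, sits at about (432,290). The overlay puts it about 3° off vertical towards −y. I'll push it towards +y.

```bash
python3 - <<'E'
from plan import *
tipinfo(); path([(-87,-40,126),(-22,-36,50),(-22,0,50),(-22,40,30),(-22,50,8)],verb=False)
q,p,A=now()
B=np.array([ex,ey,ez]).T
print('stand->tool: tool = M d', (A.T@B).round(3).tolist())
E
```

```text
tip in stand (x,y,z rel axle) mm [-191.5  -41.6  231.6] tilt 40.5 head -52.9 toolx.z 0.058 z.stand 0.648 0.038 x.stand 0.009 0.998
leg [-192.  -42.  232.] -> (-87, -40, 126) tool d [ -3.5  11.2 148.1] len 149.0
leg [-87. -40. 126.] -> (-22, -36, 50) tool d [  0.2   0.2 100.1] len 100.0
leg [-22. -36.  50.] -> (-22, 0, 50) tool d [35.9 -1.6  1.4] len 36.0
leg [-22.   0.  50.] -> (-22, 40, 30) tool d [ 38.8 -14.7  16.7] len 45.0
leg [-22.  40.  30.] -> (-22, 50, 8) tool d [  8.7 -14.7  17.1] len 24.0
stand->tool: tool = M d [[0.009, 0.998, 0.058], [0.762, -0.044, 0.646], [0.648, 0.038, -0.761]]
```

Call:
step_arm:
  rows:
    - [0, 2, 15, 0, 0]
    - [-1, 2, 25, 0, 0]
    - [-1, 2, 30, 0, 0]
    - [-1, 2, 30, 0, 0]
    - [0, 2, 25, 0, 0]
    - [0, 1, 20, 0, 0]
    - [0, 0, 15, 0, 0]
    - [0, 0, 15, 0, 0]
    - [0, 0, 10, 0, 0]
    - [0, 0, 5, 0, 0]
    - [0, 0, 0, 0, 0]

```text
t: 11.2
position: [0.5711, -0.0206, 0.2355]
ee_rot: [0.322, 0.903, 0.252, 0.128]
ft_force: [0.4, -1.0, 0.1]
opening: 0.0003
```

```bash
cat > look.py <<'E'
import sys
from ang import *
n=sys.argv[1]; phi=float(sys.argv[2]) if len(sys.argv)>2 else None
tipinfo(); s=env.get_state(); print('t',s['t'],'F',s['ft_force'].round(1))
c=cam('wrist'); im=env.grab_frame('wrist')[:,:,::-1].copy()
cv2.imwrite(f'pics/{n}raw.png',im)
g=cv2.resize(im,(800,600),interpolation=cv2.INTER_CUBIC)
g=np.clip((g/255.)**.7*255,0,255).astype('uint8')
if phi is not None: overlay(g,c,phi,1.5625,[0,0])
cv2.imwrite(f'pics/{n}.png',g)
E
python3 look.py w4 -3.3
```

```text
tip in stand (x,y,z rel axle) mm [-44.2 -43.2  91.6] tilt 40.6 head -52.7 toolx.z 0.069 z.stand 0.65 0.039 x.stand 0.02 0.997
t 11.2 F [ 0.4 -1.   0.1]
```

View pics/w4.png

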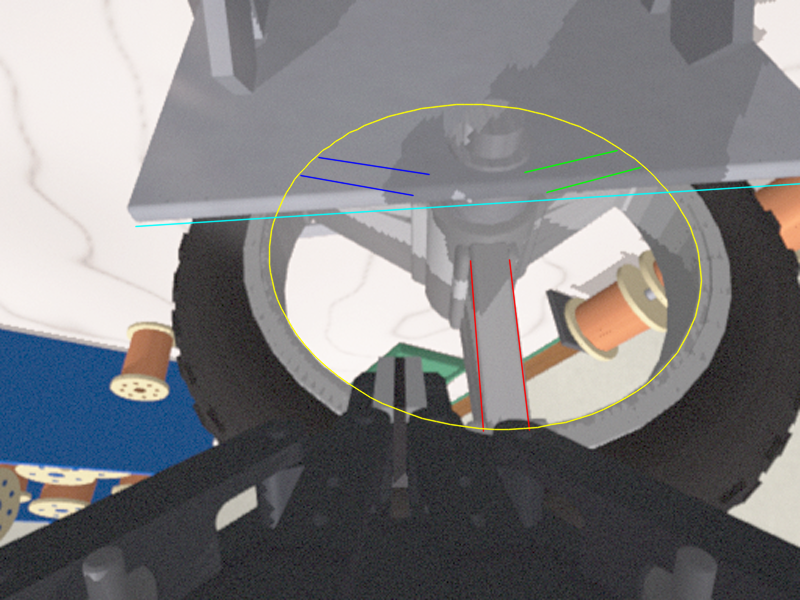

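Call:
step_arm:
  rows:
    - [0, -3, 8, 0, 0]
    - [1, -3, 10, 0, 0]
    - [1, -3, 10, 0, 0]
    - [1, -3, 10, 0, 0]
    - [0, 0, 8, 0, 0]
    - [0, 0, 3, 0, 0]
    - [0, 0, 0, 0, 0]

```text
t: 12.12
position: [0.5899, -0.0365, 0.1879]
ee_rot: [0.322, 0.903, 0.252, 0.129]
ft_force: [-0.2, -0.2, 0.3]
opening: 0.0002
```

```bash
python3 look.py w5 -3.3
```

```text
tip in stand (x,y,z rel axle) mm [-20.5 -36.4  44. ] tilt 40.6 head -52.6 toolx.z 0.07 z.stand 0.649 0.041 x.stand 0.019 0.997
t 12.125 F [-0.2 -0.2  0.3]
```

View pics/w5.png

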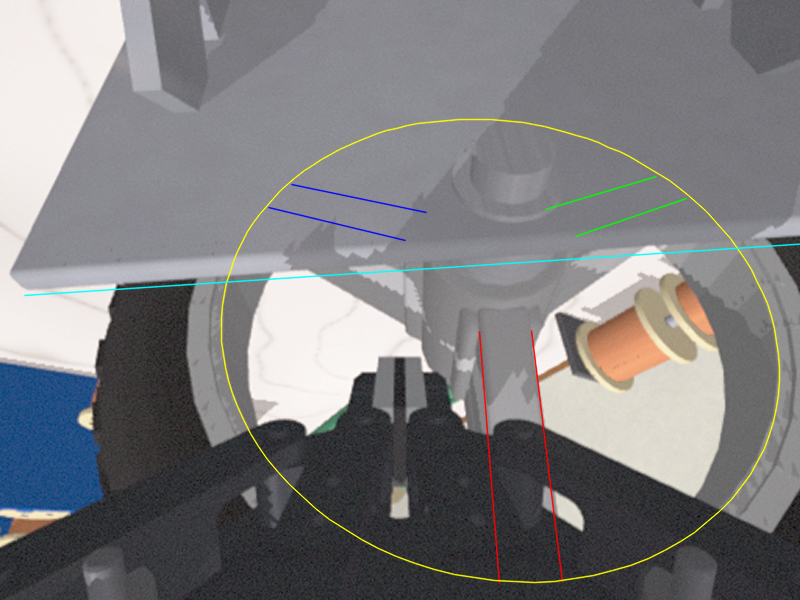

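Call:
step_arm:
  rows:
    - [5, 0, 0, 0, 0]
    - [5, 0, 0, 0, 0]
    - [5, 0, 0, 0, 0]
    - [5, 0, 0, 0, 0]
    - [5, 0, 0, 0, 0]

```text
t: 12.8
position: [0.6073, -0.0251, 0.1906]
ee_rot: [0.324, 0.904, 0.25, 0.124]
ft_force: [-8.3, -2.0, 3.9]
opening: 0.0001
```

```bash
python3 look.py w6
```

```text
tip in stand (x,y,z rel axle) mm [-20.4 -15.2  46.7] tilt 40.6 head -53.6 toolx.z 0.061 z.stand 0.65 0.029 x.stand 0.027 0.998
t 12.8 F [-8.3 -2.   3.9]
```

View pics/w6.png

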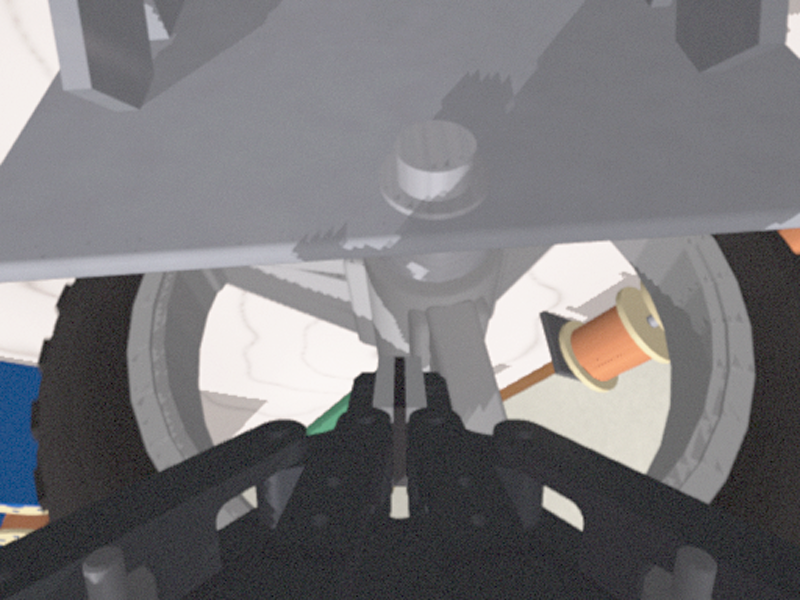

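Call:
step_arm:
  rows:
    - [6, 0, 0, 0, 0]
    - [6, 0, 0, 0, 0]
    - [6, 0, 0, 0, 0]
    - [6, 0, 0, 0, 0]
    - [5, -2, 2.5, 0, 0]
    - [5, -2, 2.5, 0, 0]
    - [5, -2, 2.5, 0, 0]
    - [5, -2, 2.5, 0, 0]

```text
t: 13.85
position: [0.6331, -0.008, 0.1793]
ee_rot: [0.329, 0.905, 0.245, 0.107]
ft_force: [-9.7, -0.9, 5.6]
opening: 0.0001
```

```bash
python3 look.py w7
```

```text
tip in stand (x,y,z rel axle) mm [-20.2  17.1  35.4] tilt 40.5 head -56.8 toolx.z 0.033 z.stand 0.65 -0.006 x.stand 0.048 0.998
t 13.85 F [-9.7 -0.9  5.6]
```

View pics/w7.png

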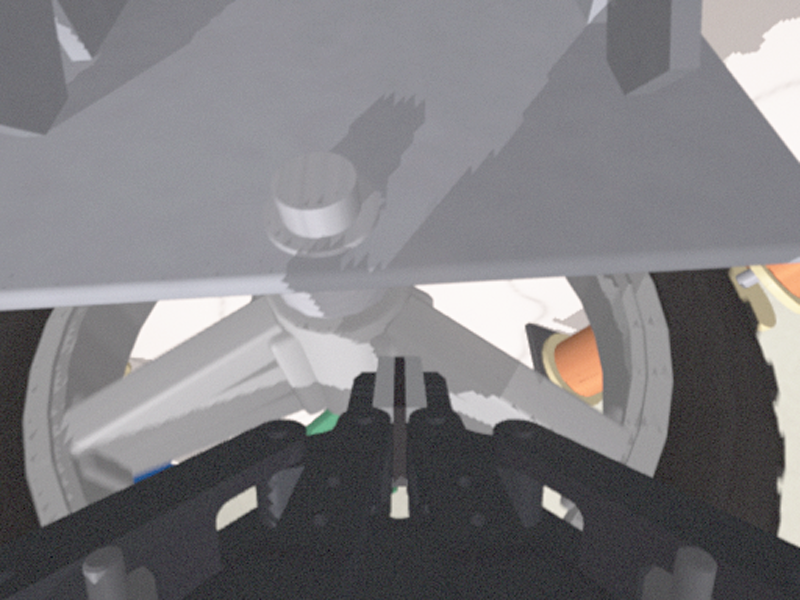

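Call:
step_arm:
  rows:
    - [5.5, -1, 1.2, 0, 0]
    - [5.5, -1, 1.2, 0, 0]
    - [5.5, -2.6, 3, 0, 0]
    - [5.5, -2.6, 3, 0, 0]
    - [4.5, -3, 3.5, 0, 0]
    - [4, -3, 3.5, 0, 0]

```text
t: 14.65
position: [0.654, 0.0005, 0.1642]
ee_rot: [0.337, 0.905, 0.241, 0.098]
ft_force: [-4.3, -2.2, 7.4]
opening: -0.0002
```

```bash
python3 look.py w8
```

```text
tip in stand (x,y,z rel axle) mm [-16.   40.   20.1] tilt 41.0 head -58.9 toolx.z 0.015 z.stand 0.656 -0.03 x.stand 0.064 0.998
t 14.65 F [-4.3 -2.2  7.4]
```

View pics/w8.png

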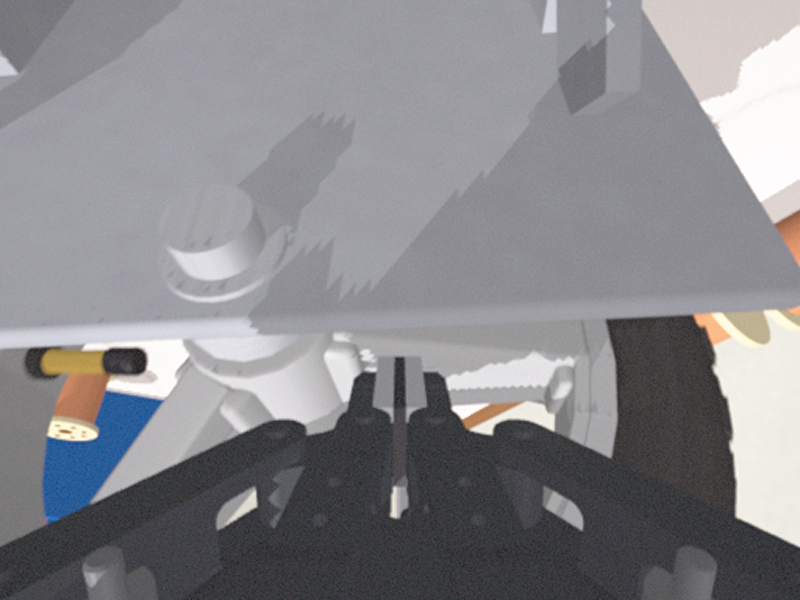

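Call:
step_arm:
  rows:
    - [3, -3.4, 2, 0, 0]
    - [3, -3.4, 2, 0, 0]
    - [2.5, -3, 2, 0, 0]

```text
t: 15.08
position: [0.6608, 0.0059, 0.1578]
ee_rot: [0.34, 0.904, 0.239, 0.098]
ft_force: [-3.8, -1.6, 7.8]
opening: -0.0003
```

```bash
python3 look.py w9; python3 - <<'E'
from plan import *
path([(-40,48,35),(-62,48,70),(-62,-45,120),(-40,-62,60),(-20,-62,38),(-20,-30,45)],verb=True)
q,p,A=now();B=np.array([ex,ey,ez]).T
print('M',(A.T@B).round(3).tolist())
E
```

```text
tip in stand (x,y,z rel axle) mm [-16.8  48.8  13.6] tilt 41.5 head -59.0 toolx.z 0.015 z.stand 0.661 -0.033 x.stand 0.066 0.998
t 15.075 F [-3.8 -1.6  7.8]
leg [-17.  49.  13.] -> (-40, 48, 35) tool d [ -2.3  -2.7 -31.6] len 32.0
    [-23.  49.  19.] err 1.0329719636165231e-25 q [ 0.23  0.56  1.54 -0.86  0.99  0.19]
    [-28.  49.  24.] err 7.512008190365947e-26 q [ 0.24  0.55  1.54 -0.85  1.    0.18]
    [-34.  48.  30.] err 5.491870884414636e-26 q [ 0.25  0.54  1.54 -0.85  1.01  0.18]
    [-40.  48.  35.] err 3.9250692870933333e-26 q [ 0.26  0.53  1.53 -0.84  1.02  0.18]
leg [-40.  48.  35.] -> (-62, 48, 70) tool d [ -0.9   6.7 -40.8] len 41.0
    [-46.  48.  44.] err 9.260844947152212e-24 q [ 0.27  0.52  1.53 -0.83  1.04  0.17]
    [-51.  48.  52.] err 7.420265367275624e-24 q [ 0.28  0.51  1.52 -0.82  1.06  0.16]
    [-56.  48.  61.] err 5.818523418958648e-24 q [ 0.29  0.5   1.51 -0.81  1.08  0.15]
    [-62.  48.  70.] err 4.774375001825415e-24 q [ 0.3   0.49  1.5  -0.8   1.1   0.14]
leg [-62.  48.  70.] -> (-62, -45, 120) tool d [-92.   38.6 -34.5] len 106.0
    [-62.  25.  82.]
[... 969 characters left out ...]
 0.35  1.81 -0.9   0.91  0.2 ]
    [-25. -62.  44.] err 9.368410879906702e-21 q [ 0.15  0.36  1.81 -0.91  0.89  0.2 ]
    [-20. -62.  38.] err 2.8491018489253016e-20 q [ 0.14  0.37  1.82 -0.92  0.88  0.21]
leg [-20. -62.  38.] -> (-20, -30, 45) tool d [32.   2.7 -6.3] len 33.0
    [-20. -54.  40.] err 3.271377434030759e-18 q [ 0.15  0.38  1.79 -0.91  0.89  0.2 ]
    [-20. -46.  42.] err 1.5794909141912829e-18 q [ 0.16  0.39  1.77 -0.9   0.9   0.19]
    [-20. -38.  43.] err 8.190817219467762e-19 q [ 0.16  0.4   1.75 -0.89  0.91  0.19]
    [-20. -30.  45.] err 4.516076911553798e-19 q [ 0.17  0.41  1.73 -0.88  0.93  0.18]
M [[0.066, 0.998, 0.015], [0.747, -0.06, 0.662], [0.661, -0.032, -0.749]]
```

View pics/w9.png

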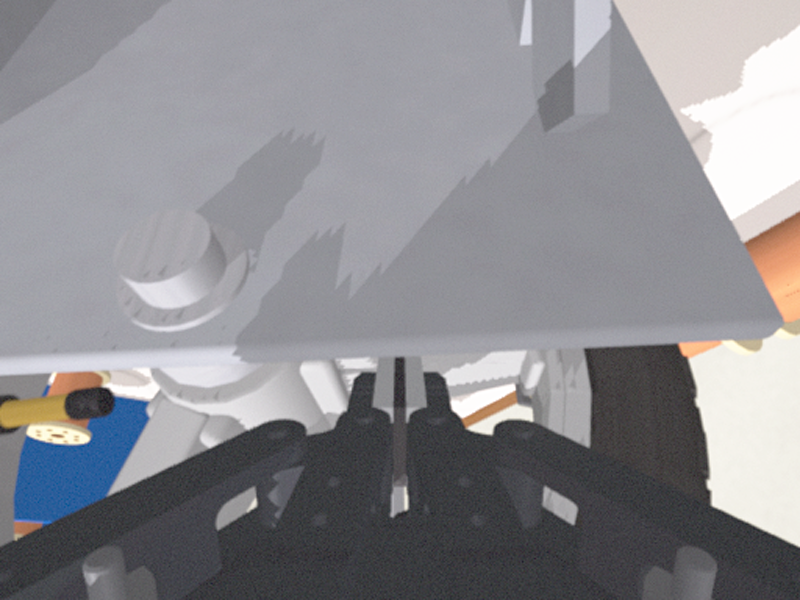

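Call:
step_arm:
  rows:
    - [-1, -1, -12, 0, 0]
    - [-1, -1, -20, 0, 0]
    - [-1, 3, -20, 0, 0]
    - [-1, 4, -20, 0, 0]
    - [-20, 8, -8, 0, 0]
    - [-24, 10, -9, 0, 0]
    - [-24, 10, -9, 0, 0]
    - [-24, 10, -8, 0, 0]
    - [-10, 0, 0, 0, 0]
    - [0, 0, 0, 0, 0]

```text
t: 16.38
position: [0.5441, -0.0054, 0.2733]
ee_rot: [0.337, 0.904, 0.242, 0.105]
ft_force: [0.4, -0.0, -0.2]
opening: 0.0002
```

```bash
python3 look.py w10 -33; python3 - <<'E'
from h import *
im=env.grab_frame('scene')[:,:,::-1]
c=im[145:270,225:325]; cv2.imwrite('pics/s4.png',cv2.resize(c,None,fx=4.8,fy=4.8,interpolation=cv2.INTER_CUBIC))
E
```

```text
tip in stand (x,y,z rel axle) mm [-72.2 -55.  129.1] tilt 41.3 head -57.8 toolx.z 0.026 z.stand 0.66 -0.018 x.stand 0.056 0.998
t 16.375 F [ 0.4 -0.  -0.2]
```

View pics/w10.png

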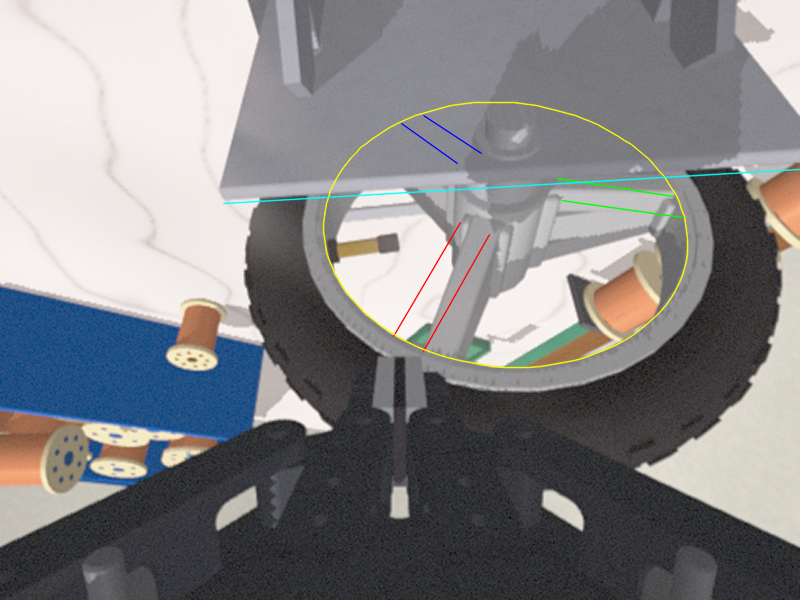

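View pics/s4.png

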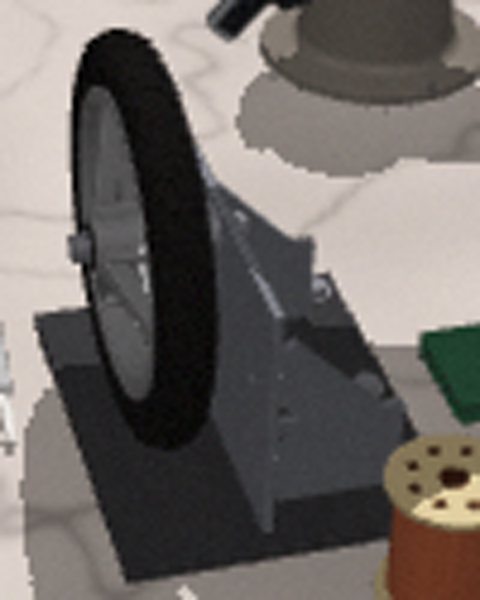

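Call:
step_arm:
  rows:
    - [1, -2, 12, 0, 0]
    - [1, -3, 18, 0, 0]
    - [1, -3, 18, 0, 0]
    - [1, -3, 18, 0, 0]
    - [1, -3, 14, 0, 0]
    - [0, -2, 10, 0, 0]
    - [0, -1, 6, 0, 0]
    - [0, 0, 0, 0, 0]

```text
t: 17.48
position: [0.5798, -0.0462, 0.1797]
ee_rot: [0.336, 0.904, 0.244, 0.101]
ft_force: [-0.6, 0.4, -0.1]
opening: -0.0002
```

```bash
python3 look.py w11 -22
```

```text
tip in stand (x,y,z rel axle) mm [-18.4 -47.9  35.6] tilt 41.1 head -58.1 toolx.z 0.019 z.stand 0.657 -0.021 x.stand 0.055 0.998
t 17.475 F [-0.6  0.4 -0.1]
```

View pics/w11.png

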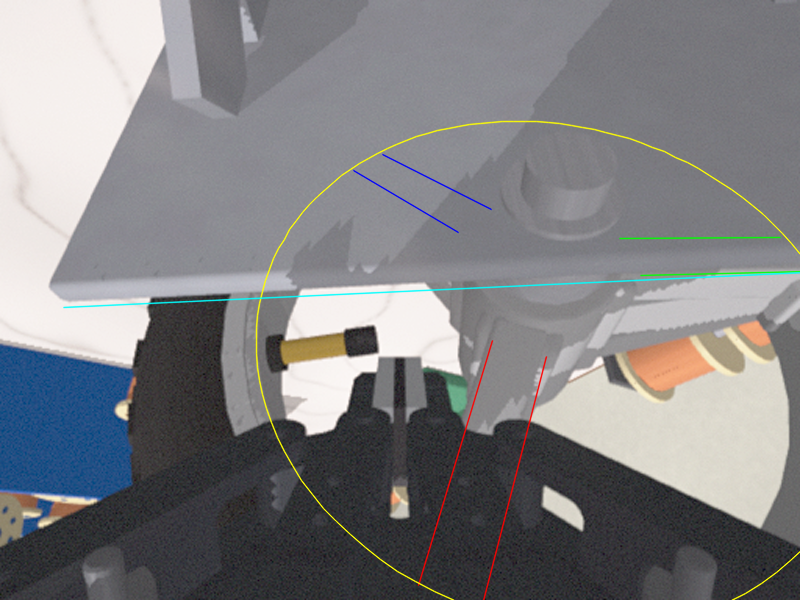

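Call:
step_arm:
  rows:
    - [5, 1.2, -5, 0, 0]
    - [5, 1.2, -5, 0, 0]
    - [5, 0, 0, 0, 0]
    - [5, 0, 0, 0, 0]
    - [5, 0, 0, 0, 0]
    - [5, 0, 0, 0, 0]
    - [5, 0, 0, 0, 0]
    - [5, 0, 0, 0, 0]

```text
t: 18.52
position: [0.6029, -0.0243, 0.1938]
ee_rot: [0.339, 0.905, 0.24, 0.092]
ft_force: [-5.7, -4.3, -1.3]
opening: -0.0001
```

```bash
python3 look.py w12 0
```

```text
tip in stand (x,y,z rel axle) mm [-23.7 -15.8  49.7] tilt 41.1 head -59.9 toolx.z 0.005 z.stand 0.656 -0.042 x.stand 0.07 0.997
t 18.525 F [-5.7 -4.3 -1.3]
```

View pics/w12.png

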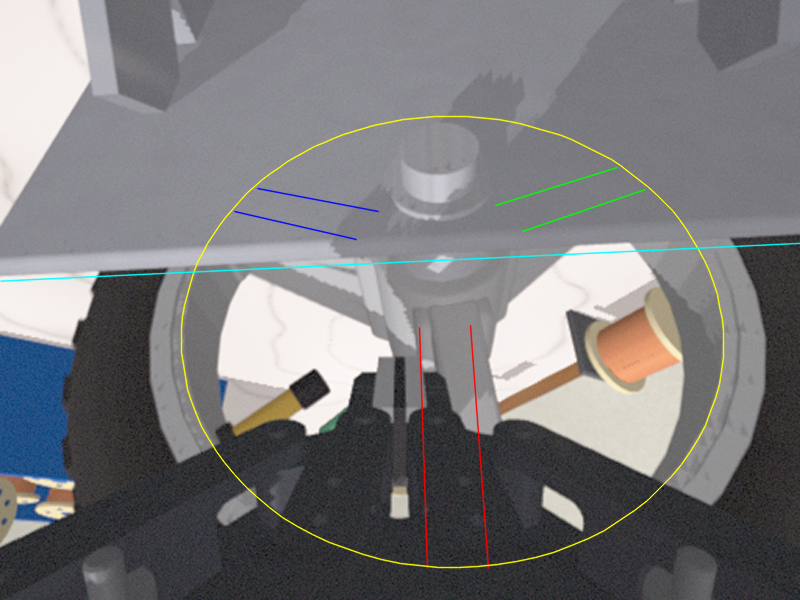

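Call:
step_arm:
  rows:
    - [5, 0, 0, 0, 0]
    - [6, 0, 0, 0, 0]
    - [6, 0, 0, 0, 0]
    - [6, -1, 1, 0, 0]
    - [5, -2, 2.5, 0, 0]
    - [5, -2, 2.5, 0, 0]

```text
t: 19.32
position: [0.6247, -0.0103, 0.1878]
ee_rot: [0.341, 0.906, 0.237, 0.084]
ft_force: [-8.4, -0.5, 3.7]
opening: -0.0001
```

```bash
python3 look.py w13 45
```

```text
tip in stand (x,y,z rel axle) mm [-23.2  10.7  43.6] tilt 41.1 head -61.5 toolx.z -0.009 z.stand 0.655 -0.061 x.stand 0.081 0.996
t 19.325 F [-8.4 -0.5  3.7]
```

View pics/w13.png

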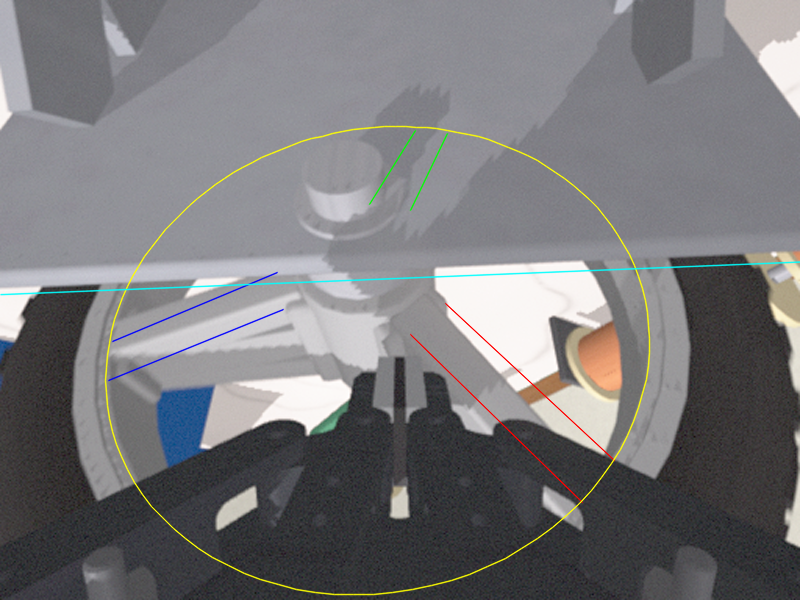

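Call:
step_arm:
  rows:
    - [4, -2, 2.5, 0, 0]
    - [3.5, -2, 2.5, 0, 0]

```text
t: 19.62
position: [0.6302, -0.0069, 0.1834]
ee_rot: [0.342, 0.906, 0.236, 0.083]
ft_force: [-8.7, -0.2, 5.8]
opening: 0.0001
```

```bash
python3 look.py w14 52
```

```text
tip in stand (x,y,z rel axle) mm [-23.   17.3  39.2] tilt 41.3 head -61.7 toolx.z -0.011 z.stand 0.656 -0.063 x.stand 0.083 0.996
t 19.625 F [-8.7 -0.2  5.8]
```

View pics/w14.png

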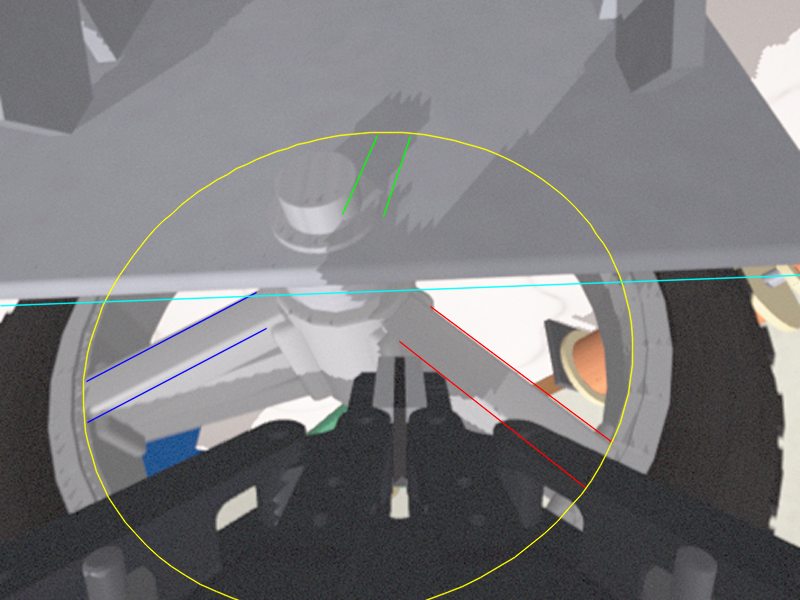

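Call:
step_arm:
  rows:
    - [-2, 0, -8, 0, 0]
    - [-2, 0, -18, 0, 0]
    - [-3, 0, -25, 0, 0]
    - [-5, 0, -30, 0, 0]
    - [-6, 0, -30, 0, 0]
    - [-6, 0, -25, 0, 0]
    - [-4, 0, -15, 0, 0]
    - [0, 0, 0, 0, 0]
    - [0, 0, 0, 0, 0]

```text
t: 20.8
position: [0.5574, 0.0761, 0.3098]
ee_rot: [0.34, 0.905, 0.238, 0.093]
ft_force: [0.5, 0.9, 0.5]
opening: -0.0
```

```bash
python3 look.py w15 53; python3 - <<'E'
from h import *
im=env.grab_frame('scene')[:,:,::-1]; cv2.imwrite('pics/s5raw.png',im)
c=im[145:245,235:285]; cv2.imwrite('pics/s5.png',cv2.resize(c,None,fx=6,fy=6,interpolation=cv2.INTER_CUBIC))
E
```

```text
tip in stand (x,y,z rel axle) mm [-132.6    2.3  165.6] tilt 41.3 head -60.0 toolx.z 0.006 z.stand 0.658 -0.044 x.stand 0.074 0.997
t 20.8 F [0.5 0.9 0.5]
```

View pics/w15.png

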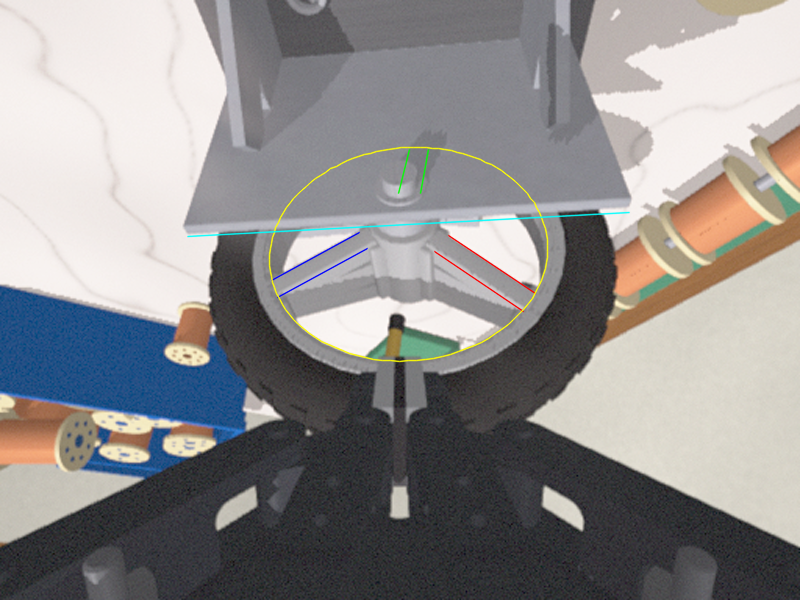

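View pics/s5.png

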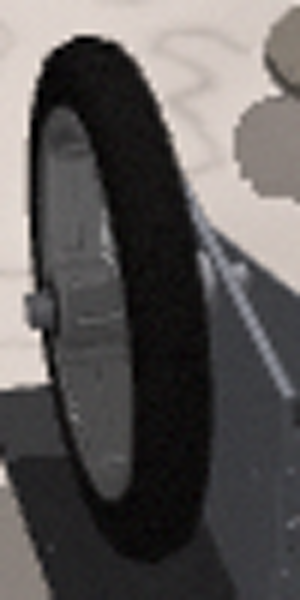

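Call:
step_arm:
  rows:
    - [-15, 0, 0, 0, 0]
    - [-20, 0, -5, 0, 0]
    - [-20, 0, -5, 0, 0]
    - [-8, 0, 0, 0, 0]
    - [0, 0, 0, 0, 0]
    - [0, 0, 0, 0, 0]

```text
t: 21.65
position: [0.4989, 0.0476, 0.3126]
ee_rot: [0.341, 0.905, 0.237, 0.088]
ft_force: [0.4, -0.1, 0.2]
opening: -0.0002
```

```bash
cat > meas.py <<'E'
import sys
from ang import *
n=sys.argv[1]; phi=float(sys.argv[2]); 
tipinfo(); s=env.get_state(); print('t',s['t'])
c=cam('wrist'); np.savez(f'pics/{n}.npz',e=c[1],r=c[2])
im=env.grab_frame('wrist')[:,:,::-1].copy(); cv2.imwrite(f'pics/{n}raw.png',im)
u0,v0=(proj(c,[W(0,0,.03)])[0]-[115,60]).astype(int); print('org',u0,v0); v0=max(v0,0);u0=max(u0,0)
g=cv2.resize(im[v0:v0+170,u0:u0+230],None,fx=3.4,fy=3.4,interpolation=cv2.INTER_CUBIC); g=np.clip((g/255.)**.7*255,0,255).astype('uint8')
cv2.imwrite(f'pics/{n}c.png',g)
g=g.copy(); overlay(g,c,phi,3.4,[u0,v0])
a=np.deg2rad(phi-60); T=((proj(c,[W(0,r*np.sin(a),r*np.cos(a)) for r in (.056,.096)])-[u0,v0]+.5)*3.4).astype(int)
cv2.line(g,T[0],T[1],(255,0,255),1)
cv2.imwrite(f'pics/{n}o.png',g)
E
python3 meas.py m1 54
```

```text
tip in stand (x,y,z rel axle) mm [-141.3  -61.8  168.5] tilt 41.2 head -60.8 toolx.z -0.001 z.stand 0.657 -0.052 x.stand 0.078 0.997
t 21.65
org 205 123
```

View pics/m1c.png

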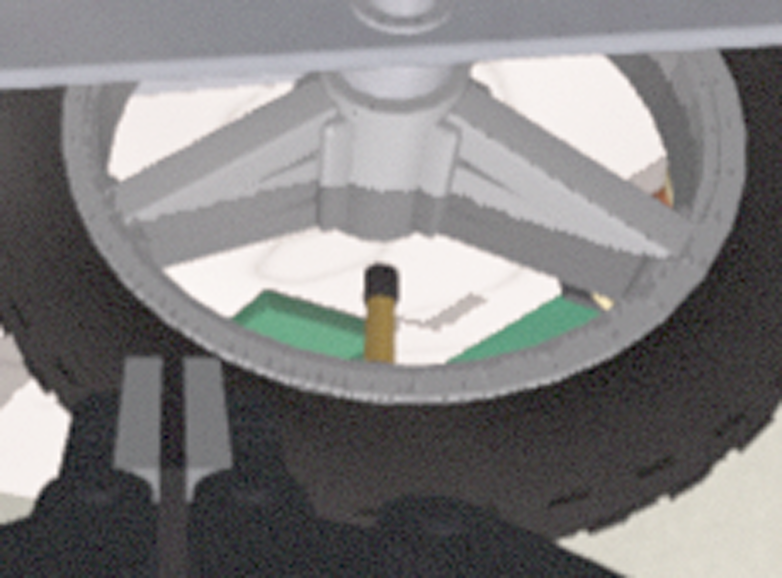

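View pics/m1o.png

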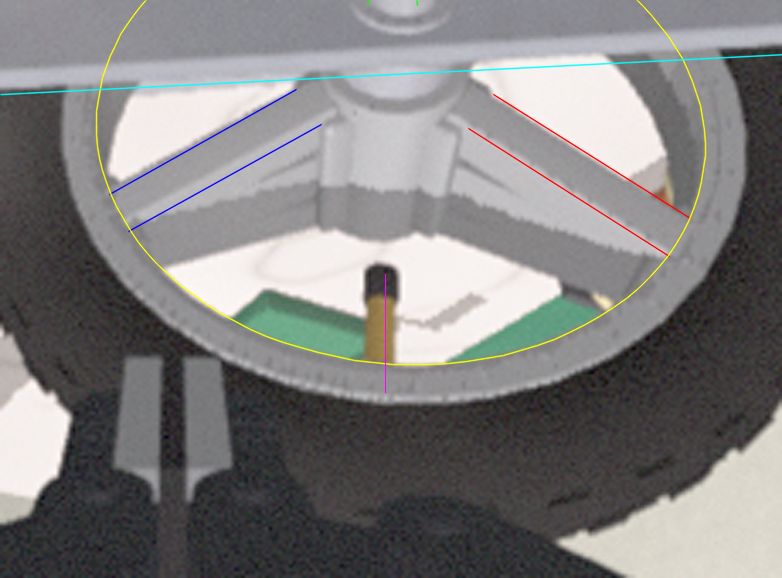

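```bash
cat > fitphi.py <<'E'
from ang import *
def fitphi(npz,org,scale,lines,phi0=54):
    """lines: dict name-> list of crop px points that lie on that projected line"""
    d=np.load(npz); K=env.camera_model('wrist')['K']; c=(K,d['e'],d['r'])
    def L(name,x):
        phi=np.deg2rad(x[0]); dO=np.array(x[1:4])
        if name=='plate': P=[W(-.054,-.135,.022),W(-.054,.135,.022)]
        elif name=='valve': a=phi-np.pi/3; P=[W(0,r*np.sin(a),r*np.cos(a)) for r in(.056,.096)]
        elif name in('Rl','Rh'): p=spoke_pts(x[0]); P=p[0:2] if name=='Rl' else p[2:4]
        elif name in('Ll','Lh'): p=spoke_pts(x[0]-120); P=p[0:2] if name=='Ll' else p[2:4]
        return (proj(c,np.array(P)+dO)-org+.5)*scale
    def f(x):
        o=[]
        for n,pts in lines.items():
            a,b=L(n,x); t=(b-a)/np.linalg.norm(b-a); nrm=np.array([-t[1],t[0]])
            o+=[(np.array(p)-a)@nrm for p in pts]
        return np.r_[o,np.array(x[1:4])*1000*1.0]
    r=least_squares(f,[phi0,0,0,0],x_scale=[1,.001,.001,.001]); 
    J=r.jac; cov=np.linalg.inv(J.T@J)
    print('phi',r.x[0].round(2),'+-(3px)',(3*np.sqrt(cov[0,0])).round(2),'dO mm',(r.x[1:]*1000).round(1)); print('res',f(r.x).round(1)); return r.x
E
python3 - <<'E'
from fitphi import *
a=fitphi('pics/m1.npz',[205,123],3.4,{'plate':[(0,87),(782,46)],'valve':[(381,268),(380,360)],'Lh':[(115,183),(300,82)],'Ll':[(128,221),(320,117)],'Rl':[(456,120),(665,252)],'Rh':[(490,93),(685,210)]})
fitphi('pics/m1.npz',[205,123],3.4,{'valve':[(381,268),(380,360)]})
fitphi('pics/m1.npz',[205,123],3.4,{'valve':[(381,268),(380,360)],'plate':[(0,87),(782,46)]})
# sanity of which edge is which
d=np.load('pics/m1.npz')
E
```

```text
phi 53.39 +-(3px) 0.6 dO mm [ 3.7 -4.4 -7.7]
res [ -1.1  -1.7  -0.    0.1  39.5  39.2 -40.7 -41.9   2.4  -0.1   2.   -3.7
   3.7  -4.4  -7.7]
phi 53.09 +-(3px) 1.67 dO mm [-0.2 -0.2 -0. ]
res [ 0.3 -0.2 -0.2 -0.2 -0. ]
phi 53.12 +-(3px) 1.65 dO mm [-1.   1.  -1.6]
res [ 0.2 -0.1 -0.  -0.5 -1.   1.  -1.6]
```

```bash
python3 - <<'E'
import cv2
im=cv2.imread('pics/m1raw.png')
c=im[140:225,215:420]; cv2.imwrite('pics/m1d.png',cv2.resize(c[:, :100],None,fx=7.5,fy=7,interpolation=cv2.INTER_CUBIC)); cv2.imwrite('pics/m1e.png',cv2.resize(c[:,100:205],None,fx=7.5,fy=7,interpolation=cv2.INTER_CUBIC))
E
```

```text
(no output)
```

View pics/m1d.png

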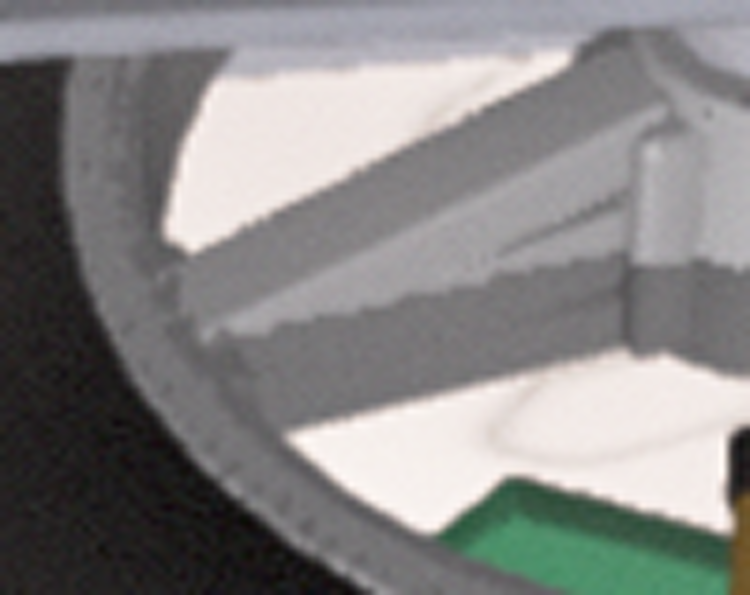

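View pics/m1e.png

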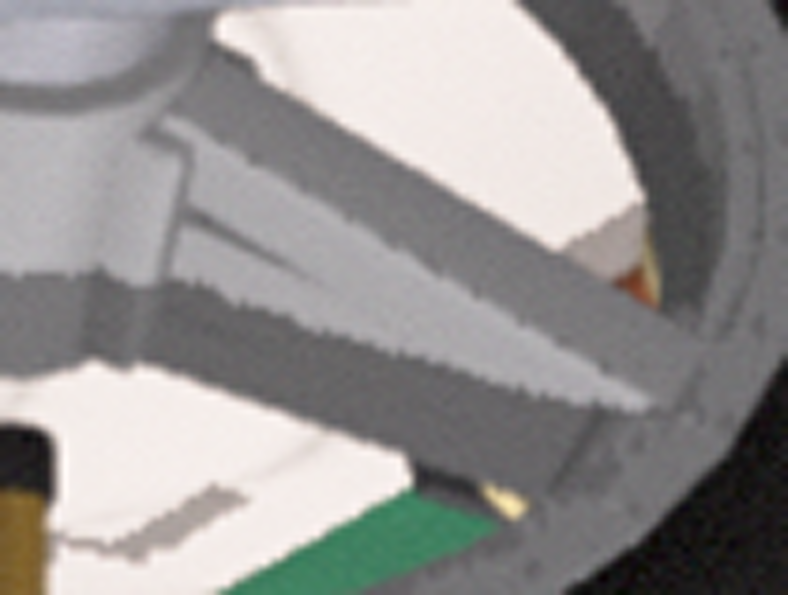

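```bash
python3 - <<'E'
from fitphi import *
l=lambda X,Y:(215+X/7.5,140+Y/7); r=lambda X,Y:(315+X/7.5,140+Y/7); m=lambda X,Y:(205+X/3.4,123+Y/3.4)
S=lambda L:[(a*3.4,b*3.4) for a,b in L]
lines={'plate':S([m(0,87),m(782,46)]),'valve':S([m(381,268),m(380,360)]),'Ll':S([l(190,250),l(590,50)]),'Lh':S([l(205,330),l(660,105)]),'Rl':S([r(165,120),r(640,405)]),'Rh':S([r(240,70),r(660,310)])}
fitphi('pics/m1.npz',[0,0],3.4,lines)
for k in ('valve',): 
    l2={a:b for a,b in lines.items() if a!=k}; fitphi('pics/m1.npz',[0,0],3.4,l2)
E
```

```text
phi 53.16 +-(3px) 0.6 dO mm [-0.6 -0.2 -1.8]
res [-2.3 -2.9 -1.3 -1.7 -1.2 -2.7  3.   0.5  1.4  0.   4.3 -0.  -0.6 -0.2
 -1.8]
phi 53.27 +-(3px) 0.64 dO mm [-1.2 -0.5 -1.8]
res [-2.2 -2.8 -1.7 -3.5  2.5 -0.3  0.5 -0.5  3.4 -0.6 -1.2 -0.5 -1.8]
```

```bash
python3 - <<'E'
from plan import *
path([(-96,21,130),(-23,16,46),(-23,19.6,35.6)],verb=False)
q,p,A=now();B=np.array([ex,ey,ez]).T
print('M',(A.T@B).round(3).tolist(),q.round(2))
E
```

```text
leg [-141.  -62.  168.] -> (-96, 21, 130) tool d [86.1  3.9 54.3] len 102.0
leg [-96.  21. 130.] -> (-23, 16, 46) tool d [  0.8  -0.3 111.4] len 111.0
leg [-23.  16.  46.] -> (-23, 19.6, 35.6) tool d [ 3.6 -7.1  7.6] len 11.0
M [[0.078, 0.997, -0.002], [0.75, -0.057, 0.659], [0.657, -0.052, -0.752]] [ 0.4   0.2   1.65 -0.75  1.29  0.1 ]
```

Call:
step_arm:
  rows:
    - [15, 1, 9, 0, 0]
    - [24, 1, 15, 0, 0]
    - [24, 1, 15, 0, 0]
    - [18, 1, 12, 0, 0]
    - [5, 0, 15, 0, 0]
    - [0, 0, 20, 0, 0]
    - [0, 0, 20, 0, 0]
    - [0, 0, 18, 0, 0]
    - [0, 0, 12, 0, 0]
    - [0, 0, 6, 0, 0]
    - [0, 0, 0, 0, 0]

```text
t: 23.08
position: [0.6311, 0.0034, 0.1979]
ee_rot: [0.34, 0.905, 0.238, 0.087]
ft_force: [0.3, -0.7, 0.0]
opening: 0.0003
```

```bash
python3 look.py w16 53.2; python3 - <<'E'
from plan import *
path([(-23,16,46),(-23,19.6,35.6)],verb=False)
E
```

```text
tip in stand (x,y,z rel axle) mm [-31.1  23.5  53.8] tilt 41.1 head -60.9 toolx.z -0.004 z.stand 0.655 -0.054 x.stand 0.077 0.997
t 23.075 F [ 0.3 -0.7  0. ]
leg [-31.  24.  54.] -> (-23, 16, 46) tool d [-6.9  1.3 11.9] len 14.0
leg [-23.  16.  46.] -> (-23, 19.6, 35.6) tool d [ 3.6 -7.   7.6] len 11.0
```

View pics/w16.png

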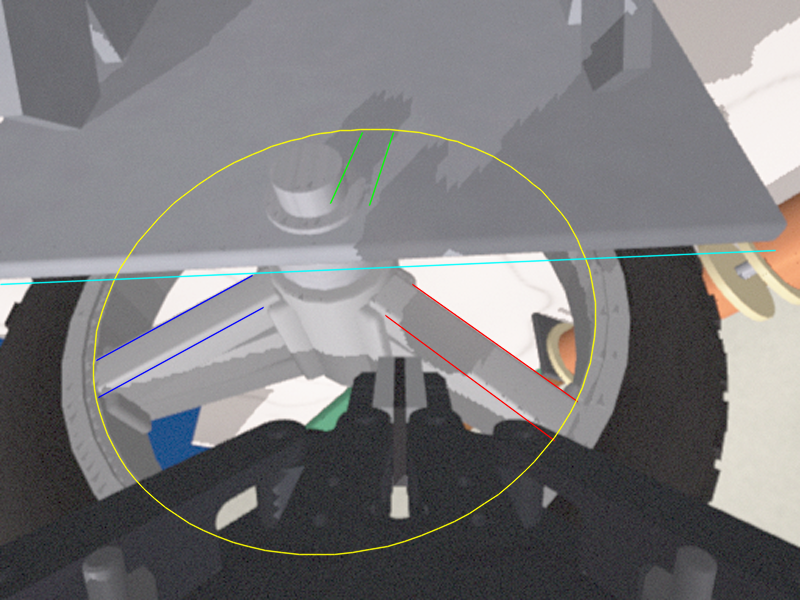

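Call:
step_arm:
  rows:
    - [0, -1, 5, 0, 0]
    - [0, -1, 4, 0, 0]
    - [0, -1, 4, 0, 0]
    - [0, -1, 3, 0, 0]
    - [0, -0.8, 2, 0, 0]
    - [0, 0, 0, 0, 0]

```text
t: 23.88
position: [0.6366, -0.0029, 0.1863]
ee_rot: [0.342, 0.905, 0.238, 0.091]
ft_force: [-2.3, -0.0, 0.7]
opening: 0.0004
```

```bash
python3 look.py w17 58
```

```text
tip in stand (x,y,z rel axle) mm [-22.9  24.3  42. ] tilt 41.4 head -60.4 toolx.z 0.002 z.stand 0.66 -0.048 x.stand 0.075 0.997
t 23.875 F [-2.3 -0.   0.7]
```

View pics/w17.png

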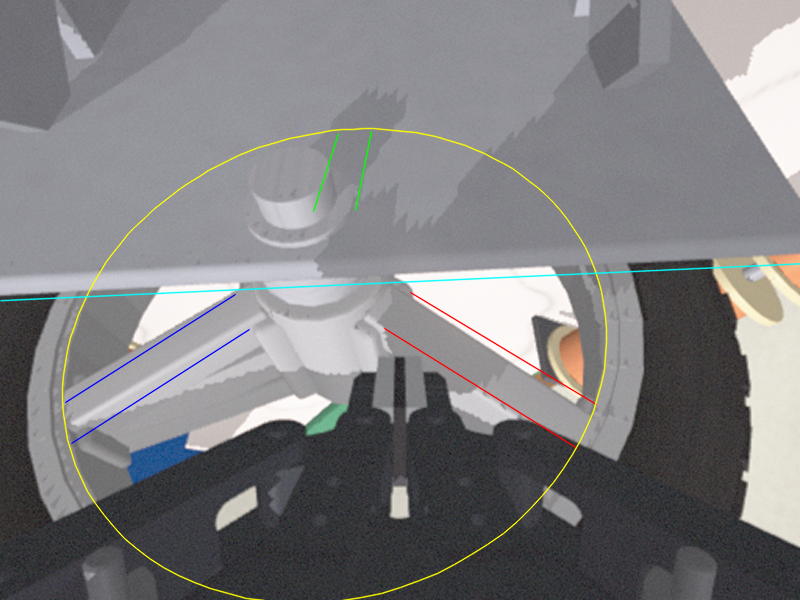

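Call:
step_arm:
  rows:
    - [1.2, -1.1, 1.3, 0, 0]
    - [1.2, -1.1, 1.3, 0, 0]
    - [0.5, -0.5, 0.5, 0, 0]

```text
t: 24.3
position: [0.6383, -0.002, 0.184]
ee_rot: [0.343, 0.904, 0.237, 0.091]
ft_force: [-5.4, -0.4, 5.9]
opening: 0.0003
```

```bash
python3 -c "
from plan import *
tipinfo(); s=env.get_state(); print(s['ft_force'])"
```

```text
tip in stand (x,y,z rel axle) mm [-22.8  26.4  39.7] tilt 41.6 head -60.5 toolx.z 0.002 z.stand 0.661 -0.05 x.stand 0.077 0.997
[-5.35588882 -0.40108522  5.91872268]
```

Call:
step_arm:
  rows:
    - [0, 0, -6, 0, 0]
    - [0, 0, -15, 0, 0]
    - [0, 0, -22, 0, 0]
    - [-8, 0, -28, 0, 0]
    - [-20, 0, -28, 0, 0]
    - [-24, 0, -28, 0, 0]
    - [-24, 0, -24, 0, 0]
    - [-16, 0, -15, 0, 0]
    - [-6, 0, -4, 0, 0]
    - [0, 0, 0, 0, 0]
    - [0, 0, 0, 0, 0]

```text
t: 25.68
position: [0.4932, 0.0544, 0.3173]
ee_rot: [0.34, 0.905, 0.239, 0.094]
ft_force: [0.2, -0.3, 0.3]
opening: 0.0001
```

```bash
python3 meas.py m2 59
```

```text
tip in stand (x,y,z rel axle) mm [-150.2  -63.2  173.1] tilt 41.3 head -59.8 toolx.z 0.007 z.stand 0.659 -0.042 x.stand 0.071 0.997
t 25.675
org 203 123
```

View pics/m2c.png

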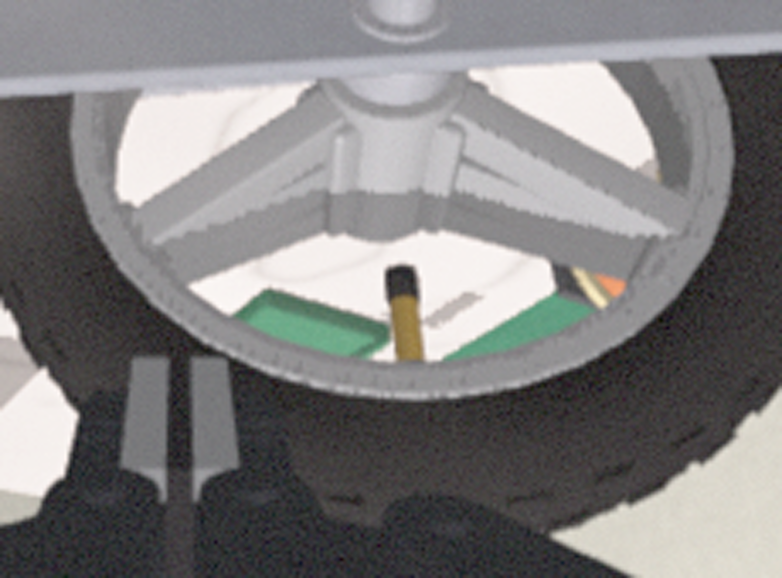

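View pics/m2o.png

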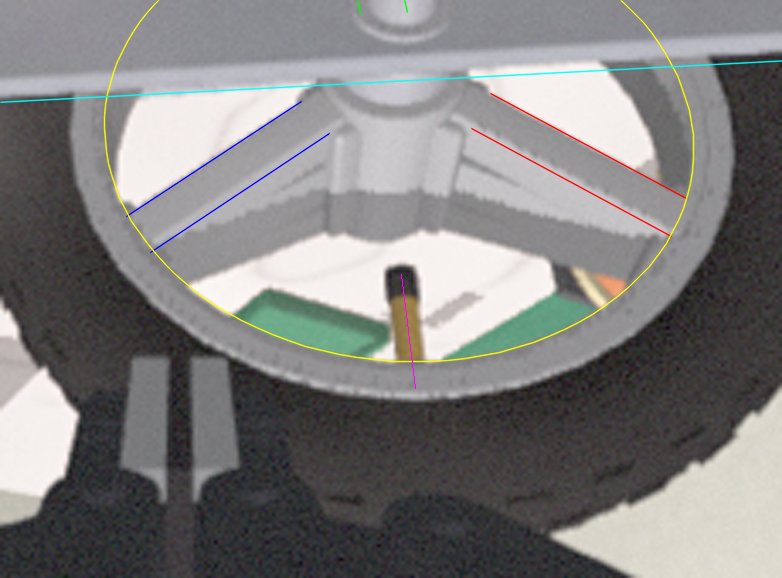

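```bash
cat > crop2.py <<'E'
import cv2,sys
n=sys.argv[1]
im=cv2.imread(f'pics/{n}raw.png')
c=im[140:225,215:420]; cv2.imwrite(f'pics/{n}d.png',cv2.resize(c[:, :100],None,fx=7.5,fy=7,interpolation=cv2.INTER_CUBIC)); cv2.imwrite(f'pics/{n}e.png',cv2.resize(c[:,100:205],None,fx=7.5,fy=7,interpolation=cv2.INTER_CUBIC))
c=im[195:235,295:355]; cv2.imwrite(f'pics/{n}f.png',cv2.resize(c,None,fx=12,fy=12,interpolation=cv2.INTER_CUBIC))
E
python3 crop2.py m2
```

```text
(no output)
```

View pics/m2d.png

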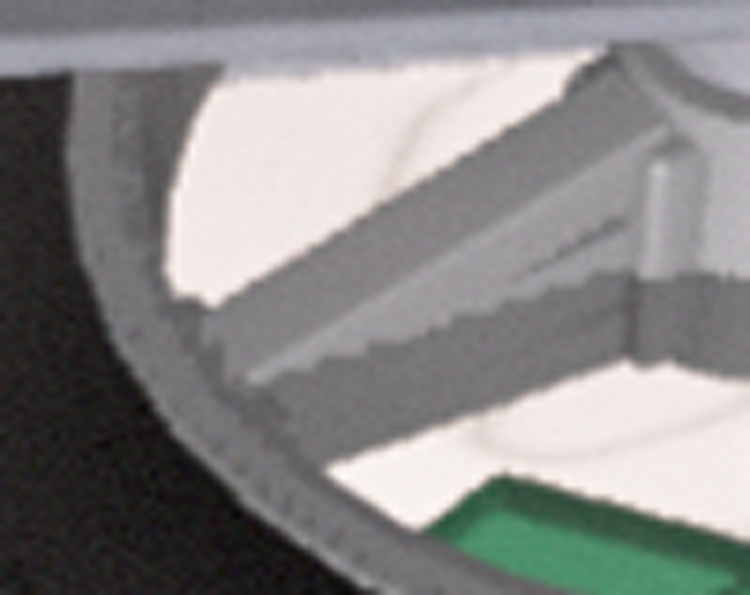

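View pics/m2e.png

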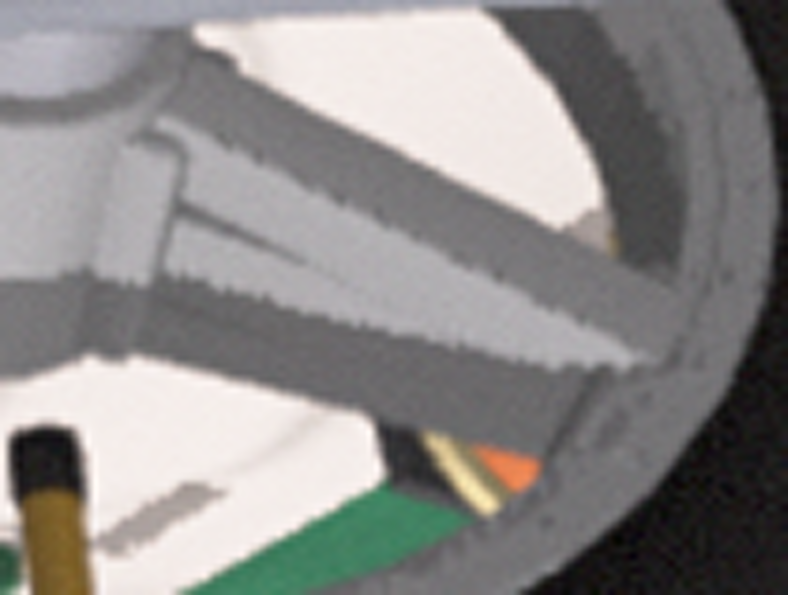

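View pics/m2f.png

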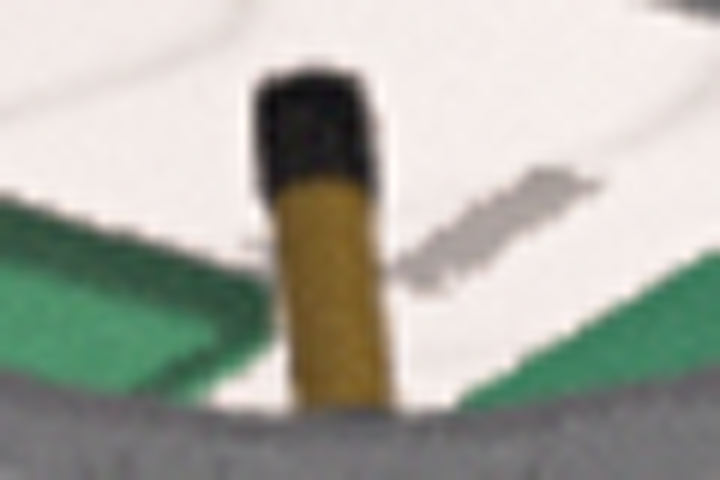

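```bash
python3 - <<'E'
from fitphi import *
l=lambda X,Y:(215+X/7.5,140+Y/7); r=lambda X,Y:(315+X/7.5,140+Y/7); m=lambda X,Y:(203+X/3.4,123+Y/3.4); v=lambda X,Y:(295+X/12,195+Y/12)
S=lambda L:[(a*3.4,b*3.4) for a,b in L]
lines={'plate':S([m(0,95),m(782,53)]),'valve':S([v(312,90),v(345,400)]),'Ll':S([l(215,305),l(585,80)]),'Lh':S([l(245,378),l(665,120)]),'Rl':S([r(165,118),r(645,360)]),'Rh':S([r(235,70),r(640,270)])}
fitphi('pics/m2.npz',[0,0],3.4,lines)
for k in lines:
    l2={a:b for a,b in lines.items() if a!=k}; print('without',k); fitphi('pics/m2.npz',[0,0],3.4,l2)
fitphi('pics/m2.npz',[0,0],3.4,{'valve':lines['valve']})
E
```

```text
phi 58.83 +-(3px) 0.62 dO mm [-0. -0. -2.]
res [-1.8 -2.3 -1.3  0.  -2.8 -3.5  2.6  2.5 -0.4 -1.3  3.3  1.9 -0.  -0.
 -2. ]
without plate
phi 58.81 +-(3px) 0.62 dO mm [ 0.  -0.  -1.7]
res [-1.3 -0.  -2.2 -2.9  3.2  3.2 -0.9 -2.   2.8  1.3  0.  -0.  -1.7]
without valve
phi 58.95 +-(3px) 0.66 dO mm [-0.3 -0.2 -2. ]
res [-1.8 -2.2 -2.9 -3.9  2.5  2.  -0.8 -1.4  2.9  1.7 -0.3 -0.2 -2. ]
without Ll
phi 58.73 +-(3px) 0.69 dO mm [-0.6  0.3 -1.9]
res [-0.8 -1.2 -2.2 -1.1  1.   1.3 -0.  -1.3  3.7  2.  -0.6  0.3 -1.9]
without Lh
phi 59.03 +-(3px) 0.72 dO mm [-0.1  0.1 -1.5]
res [-2.7 -3.2 -0.7  1.  -1.3 -2.6 -0.8 -1.1  3.   2.  -0.1  0.1 -1.5]
without Rl
phi 58.69 +-(3px) 0.71 dO mm [ 0.   0.  -1.9]
res [-2.1 -2.6 -1.4 -0.4 -3.  -3.3  2.3  2.7  3.1  1.3  0.   0.  -1.9]
without Rh
phi 58.82 +-(3px) 0.67 dO mm [-0.2  0.6 -1.8]
res [-1.  -1.5 -0.4  1.  -3.  -3.7  2.4  2.3  0.7 -0.2 -0.2  0.6 -1.8]
phi 58.48 +-(3px) 1.73 dO mm [0.4 0.4 0. ]
res [-0.4  0.3  0.4  0.4  0. ]
```

```bash
python3 - <<'E'
from plan import *
path([(-96,29,133),(-23,26,48)],verb=False)
E
```

```text
leg [-150.  -63.  173.] -> (-96, 29, 133) tool d [95.6  8.8 61.8] len 114.0
leg [-96.  29. 133.] -> (-23, 26, 48) tool d [  1.7  -1.3 112.1] len 112.0
```

Call:
step_arm:
  rows:
    - [15, 1, 10, 0, 0]
    - [25, 2, 16, 0, 0]
    - [26, 3, 16, 0, 0]
    - [20, 2, 13, 0, 0]
    - [8, 0, 15, 0, 0]
    - [1, 0, 20, 0, 0]
    - [0, 0, 22, 0, 0]
    - [0, 0, 20, 0, 0]
    - [0, 0, 14, 0, 0]
    - [0, 0, 8, 0, 0]
    - [0, 0, 3, 0, 0]
    - [0, 0, 0, 0, 0]

```text
t: 27.22
position: [0.6405, 0.0016, 0.1906]
ee_rot: [0.34, 0.905, 0.239, 0.089]
ft_force: [0.1, 0.9, -0.0]
opening: 0.0002
```

```bash
python3 - <<'E'
from plan import *
tipinfo(); path([(-23,26,43),(-23,26.5,40)],verb=False); print(env.get_state()['ft_force'])
E
```

```text
tip in stand (x,y,z rel axle) mm [-24.4  30.1  46.5] tilt 41.2 head -60.6 toolx.z -0.002 z.stand 0.656 -0.05 x.stand 0.074 0.997
leg [-24.  30.  46.] -> (-23, 26, 43) tool d [-4.  -1.   3.7] len 6.0
leg [-23.  26.  43.] -> (-23, 26.5, 40) tool d [ 0.5 -2.   2.2] len 3.0
[ 0.14651863  0.88615797 -0.00636235]
```

Call:
step_arm:
  rows:
    - [0, -1.3, 1.5, 0, 0]
    - [0, -1.3, 1.5, 0, 0]
    - [0, -0.7, 0.8, 0, 0]
    - [0, 0, 0, 0, 0]

```text
t: 27.72
position: [0.6411, 0.0025, 0.1873]
ee_rot: [0.34, 0.905, 0.239, 0.09]
ft_force: [-0.4, -1.4, 1.7]
opening: -0.0002
```

```bash
python3 - <<'E'
from plan import *
tipinfo();print(env.get_state()['ft_force'])
E
```

```text
tip in stand (x,y,z rel axle) mm [-24.8  31.   43.2] tilt 41.3 head -60.3 toolx.z 0.001 z.stand 0.658 -0.047 x.stand 0.072 0.997
[-0.40636788 -1.39358048  1.66618938]
```

Call:
step_arm:
  rows:
    - [0, -0.7, 0.8, 0, 0]
    - [0, -0.7, 0.8, 0, 0]

```text
t: 27.98
position: [0.6414, 0.0024, 0.1867]
ee_rot: [0.341, 0.905, 0.239, 0.091]
ft_force: [-3.3, 1.0, 6.5]
opening: -0.0001
```

```bash
python3 - <<'E'
from plan import *
tipinfo();print(env.get_state()['ft_force'])
E
```

```text
tip in stand (x,y,z rel axle) mm [-24.6  31.2  42.4] tilt 41.4 head -60.2 toolx.z 0.002 z.stand 0.659 -0.046 x.stand 0.072 0.997
[-3.29302957  1.02436233  6.4629678 ]
```

Call:
step_arm:
  rows:
    - [0, -1.1, 1.3, 0, 0]
    - [0, -0.8, 0.9, 0, 0]

```text
t: 28.22
position: [0.642, 0.0026, 0.1861]
ee_rot: [0.342, 0.904, 0.238, 0.093]
ft_force: [-4.5, 0.9, 7.4]
opening: -0.0001
```

```bash
python3 - <<'E'
from plan import *
tipinfo();print(env.get_state()['ft_force'])
E
```

```text
tip in stand (x,y,z rel axle) mm [-24.5  31.7  41.8] tilt 41.5 head -60.0 toolx.z 0.005 z.stand 0.661 -0.044 x.stand 0.072 0.997
[-4.54302757  0.90301164  7.35662107]
```

Call:
step_arm:
  rows:
    - [0, 0, -6, 0, 0]
    - [0, 0, -15, 0, 0]
    - [0, 0, -22, 0, 0]
    - [-8, 0, -28, 0, 0]
    - [-22, 0, -28, 0, 0]
    - [-26, 0, -28, 0, 0]
    - [-24, 0, -24, 0, 0]
    - [-16, 0, -12, 0, 0]
    - [-6, 0, -4, 0, 0]
    - [0, 0, 0, 0, 0]
    - [0, 0, 0, 0, 0]

```text
t: 29.6
position: [0.4923, 0.0543, 0.3166]
ee_rot: [0.339, 0.905, 0.24, 0.094]
ft_force: [-0.3, -0.1, -0.8]
opening: -0.0002
```

```bash
python3 meas.py m3 60; python3 crop2.py m3
```

```text
tip in stand (x,y,z rel axle) mm [-150.6  -64.1  172.5] tilt 41.2 head -59.6 toolx.z 0.008 z.stand 0.657 -0.039 x.stand 0.068 0.998
t 29.6
org 203 125
```

View pics/m3o.png

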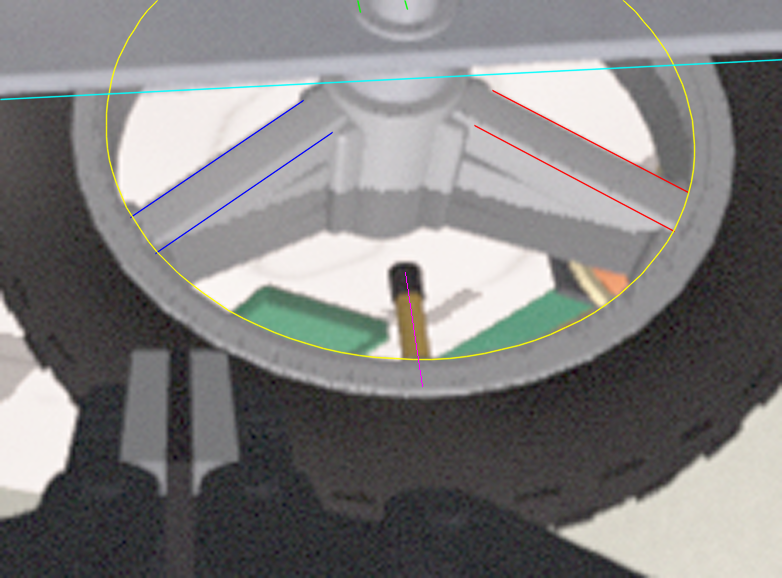

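View pics/m3d.png

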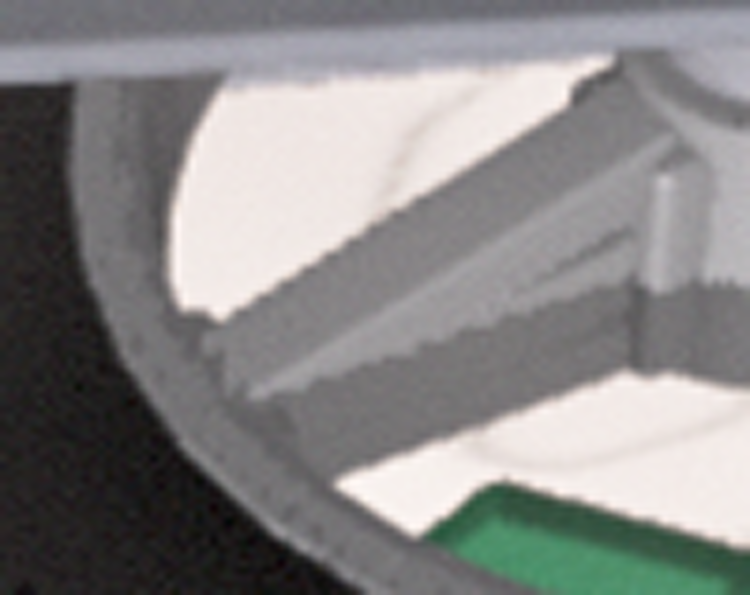

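View pics/m3e.png

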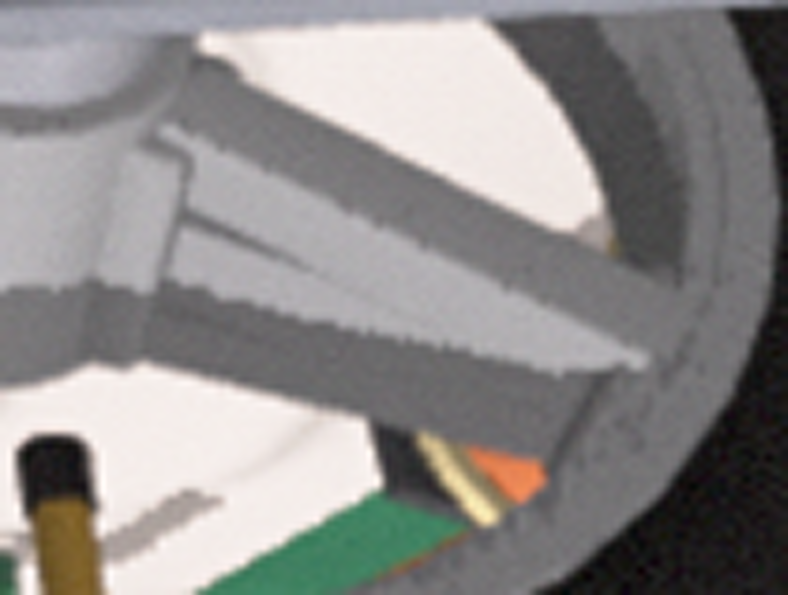

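View pics/m3f.png

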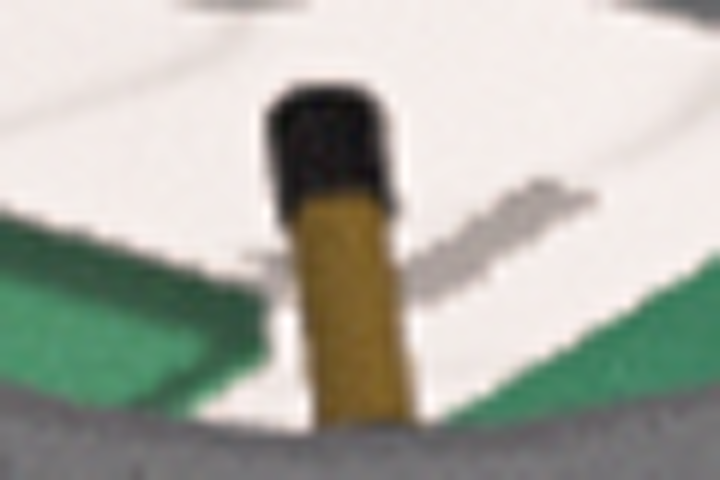

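```bash
python3 - <<'E'
from fitphi import *
l=lambda X,Y:(215+X/7.5,140+Y/7); r=lambda X,Y:(315+X/7.5,140+Y/7); m=lambda X,Y:(203+X/3.4,125+Y/3.4); v=lambda X,Y:(295+X/12,195+Y/12)
S=lambda L:[(a*3.4,b*3.4) for a,b in L]
lines={'plate':S([m(0,93),m(782,51)]),'valve':S([v(327,100),v(365,415)]),'Ll':S([l(225,320),l(580,98)]),'Lh':S([l(255,392),l(675,135)]),'Rl':S([r(170,130),r(645,360)]),'Rh':S([r(240,80),r(640,270)])}
fitphi('pics/m3.npz',[0,0],3.4,lines)
fitphi('pics/m3.npz',[0,0],3.4,{'valve':lines['valve']})
fitphi('pics/m3.npz',[0,0],3.4,{k:lines[k] for k in lines if k!='valve'})
E
```

```text
phi 59.69 +-(3px) 0.62 dO mm [ 0.1 -0.  -1.7]
res [-1.6 -3.7 -1.4  0.6 -2.9 -3.2  3.4  0.3  0.9 -1.6  3.7  1.   0.1 -0.
 -1.7]
phi 59.16 +-(3px) 1.73 dO mm [0.6 0.5 0. ]
res [-0.7  0.4  0.6  0.5  0. ]
phi 59.82 +-(3px) 0.67 dO mm [-0.2 -0.2 -1.7]
res [-1.6 -3.7 -2.9 -3.5  3.4 -0.1  0.6 -1.6  3.3  0.9 -0.2 -0.2 -1.7]
```

```bash
python3 - <<'E'
from h import *
im=env.grab_frame('top')[:,:,::-1]; cv2.imwrite('pics/topend.png',cv2.resize(im[80:290,90:460],None,fx=2.1,fy=2.1))
s=env.get_state(); print(s['t'],s['dq'].round(3),s['ft_force'].round(1))
E
```

```text
29.7 [-0.002  0.001  0.002  0.001  0.    -0.   ] [ 0.4 -0.4 -0.7]
```

View pics/topend.png

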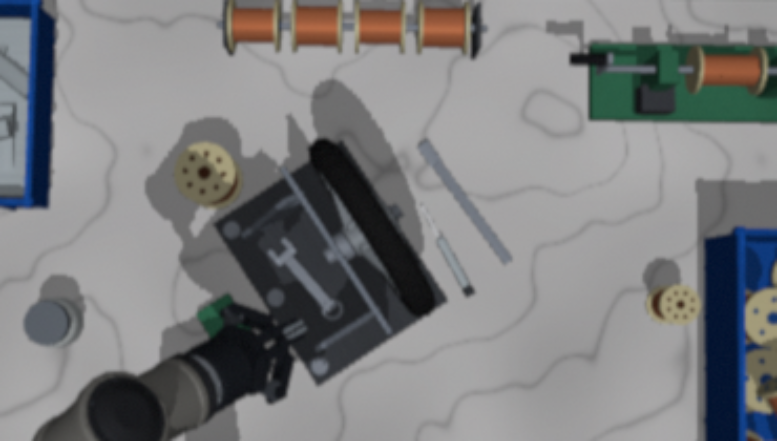

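The top view shows all the other things in their starting places (the patch tin is partly hidden by the gripper). The gripper is clear of the wheel and the arm is at rest, so I'm handing in.

```bash
python3 -c "
from workcell import env
print(env.close_job())"
```

```text
the job is handed in; nothing more can be done
None
```

The valve stem is at the top: my last fit of the wrist picture puts it 0.3° short of vertical, ±0.6°. Fitting the valve alone read 0.8° short (±1.7°) and the spokes alone 0.2° short, so the readings agree within their error.

**What I did:** The moves allow no tilt, and a tool pointing straight down would have hit the tyre before the fingertips reached a spoke. I tilted the tool about 41° by commanding poses beyond the arm's reach. With closed fingertips over the plate I pushed spoke_b round about 100°, then the next spoke about 80°, finishing with two small measured nudges.

**Checks:**
- **Contact:** I never gripped the wheel. I saw no contact with the tyre or the valve, and contact forces read about 11 N or less between moves.
- **At the end:** The arm was at rest, clear of the wheel, with force readings near zero at 29.7 s. The top view showed the other things in their starting places, with the patch tin partly hidden by the gripper.

**Doubts:**
- **Joint 3:** While I was making the tilt, its lowest reading was 0.0356 rad, just under the stated limit of 0.04 (which may be rounded).
- **Force spike:** The wrist force once read about 87 N, in free air, when the arm stopped hard at full reach.
- **Fingertip position:** In the pictures the tips end about 37 mm short of the reported TCP. I worked from the visible tips, and contact came where that predicted.

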